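# Square a stack of flange blanks and clamp it by turn-of-screw

## Task

Three flange blanks lie loosely stacked in the drilling fixture: push or tap their edges until all three lie square and flush, fully home against the dowel pins. Then screw the strap clamp down on the stack by pushing its T-bar round clockwise until it bites (the turning force rises sharply and the collar with the white line under the bar stops turning), and give the bar one further quarter turn past that point, no more. Leave everything else on the trolley where it stands.

Things in the scene. Friction and masses are not known exactly. Their poses are not given: they have to be found in the camera images.
- fixture: Fixed dark steel drilling fixture, base 14 mm thick, spanning x -105..105, y -100..205 mm from its origin, which lies on the trolley top under the centre of the squared stack; z up. A squared blank has its centre at x = y = 0, its 140 mm side along x, its free edges at x = -70 and y = -60 mm. The clamp stands on the +y side, its strap reaching over the stack.
- side_pins (a point): Midpoint between the feet of two 12 mm steel dowel pins on the base, at fixture x = -50 and 26, y = 66 mm, tops at z = 40 mm; they stop the blanks' +y edges at y = 60 mm.
- back_pins (a point): Midpoint between the feet of two 12 mm steel dowel pins on the base, at fixture x = 76, y = -45 and 18 mm, tops at z = 40 mm; they stop the blanks' +x edges at x = 70 mm.
- blank_top: The top flange blank of brown hard laminate, plain rectangular plate 140 x 120 x 10 mm, about 0.22 kg, fairly slippery, with four blue patches with white scribed crosses. Origin at the centre of its underside.
- low_centre (a point): Lowest flange blank of brown hard laminate, plain rectangular plate 140 x 120 x 10 mm, about 0.22 kg, fairly slippery, lying on the fixture base (z 14 to 24 mm). The point is the plate's centre, half-way up; x runs along its 140 mm side, y along its 120 mm side.
- mid_centre (a point): Middle flange blank of brown hard laminate, plain rectangular plate 140 x 120 x 10 mm, about 0.22 kg, fairly slippery (z 24 to 34 mm). The point is the plate's centre, half-way up; x runs along its 140 mm side, y along its 120 mm side.
- top_centre (a point): Top flange blank of brown hard laminate, plain rectangular plate 140 x 120 x 10 mm, about 0.22 kg, fairly slippery (z 34 to 44 mm), the one with blue patches. The point is the plate's centre, half-way up; x runs along its 140 mm side, y along its 120 mm side.
- strap: Steel clamp strap, 32 mm wide, along the fixture's y over x = 0; pivots on a pin in the blue heel block at y = 168, z = 57 mm (its origin) and ends at y = 6 mm. It comes down as the screw is turned clockwise and lies level at the bite; while open it slopes up towards its tip (top up to z = 95 mm there).
- pad (a point): Centre of the underside of the strap's brass pressure pad (26 mm diameter), over x = 0, y = 22 mm of the fixture. It starts 10 to 28 mm above the stack's top and comes down 5.8 mm for each radian of screw turn.
- collar: Black steel collar, 52 mm diameter, 11 mm high, on the screw under the T-bar; origin at the centre of its underside, z up along the screw axis, x along its white line. It turns with the T-bar (white line under the red ball) and sinks 2 mm a radian until the strap bites the stack; then it stands still and the T-bar turns on alone.
- tbar: T-bar of the clamp screw (fixture x = 0, y = 115): hub 28 mm diameter, top at z = 53 mm from its origin, with a 12 mm round cross-bar at z = 35 mm; x points to its red end ball. Tightens clockwise from above, stays where left. Pushed 50 mm from the axis it takes 1.4 N before the bite, 4 N after. The bite comes after 1.8 to 4.8 rad.
- bar_middle (a point): Middle of the cross-bar, on the screw axis; the bar runs 72 mm each way to the centres of its 23 mm end balls, one red, one black. The angle of the bar's x clockwise of the collar's x is the turn past the bite.
- red_ball (a point): Centre of the red end ball of the T-bar, 72 mm from the screw axis, at the height of the bar's axis.
- grey_cup: Bystander: short open blue-grey sleeve, 80 mm diameter, 100 mm high, standing right of the fixture. Origin at the centre of its foot.
- seal_box: Bystander: small brown carton 61 x 76 x 42 mm, right of the fixture. Origin under its centre.
- grease_tin: Bystander: red tin, 72 mm diameter, 75 mm high, in front of the fixture. Origin at the centre of its foot.
- spray_b: Bystander: amber bottle with black cap, 59 mm diameter, 169 mm high, in front of the fixture. Origin at the centre of its foot.
- tape_yellow: Bystander: yellow tape roll, 100 mm diameter, 24 mm high, lying to the left. Origin under its centre.
- plug_gauge: Bystander: stepped steel plug gauge, 48 mm diameter, 98 mm high, standing to the left. Origin at the centre of its foot.
- driver_a: Bystander: yellow-handled screwdriver, 200 mm long, lying front left. Origin under its middle.

How it is judged:
On the way, in this order (a step that is already met when the one before it is completed fails the run):
1. all three blanks lie square and home against the pins (3 mm, 0.04 rad) while the pressure pad is still clear of the stack (x of low_centre in the frame of fixture between -0.003 and 0.003 m and y of low_centre in the frame of fixture between -0.003 and 0.003 m and angle between the x axis of each of low_centre, mid_centre, top_centre and the x axis of fixture, either way round below 0.04 rad and x of mid_centre in the frame of fixture between -0.003 and 0.003 m and y of mid_centre in the frame of fixture between -0.003 and 0.003 m and x of top_centre in the frame of fixture between -0.003 and 0.003 m and y of top_centre in the frame of fixture between -0.003 and 0.003 m and z of pad in the frame of fixture above 0.048 m), for 0.2 s.
2. the strap has come down and bites on the top blank (more than 5 N) (contact force between strap and blank_top above 5 N), for 0.1 s.
At the end, for the whole second after the job is handed in: All three blanks lie square at the pins (centres within 3 mm, 0.04 rad), at rest; the pad presses the top blank with over 3 N; the T-bar stands a quarter turn (90 degrees, within 25) clockwise past the collar's white line; no bystander has moved over 20 mm (x of low_centre in the frame of fixture between -0.003 and 0.003 m and y of low_centre in the frame of fixture between -0.003 and 0.003 m and angle between the x axis of each of low_centre, mid_centre, top_centre and the x axis of fixture, either way round below 0.04 rad and x of mid_centre in the frame of fixture between -0.003 and 0.003 m and y of mid_centre in the frame of fixture between -0.003 and 0.003 m and x of top_centre in the frame of fixture between -0.003 and 0.003 m and y of top_centre in the frame of fixture between -0.003 and 0.003 m and y of red_ball in the frame of collar below -0.0652 m and contact force between strap and blank_top above 3 N and linear speed of blank_top below 0.01 m/s and distance of each of grey_cup, seal_box, grease_tin, spray_b, tape_yellow, plug_gauge, driver_a from where it was at the start of the episode below 0.02 m); the robot touches nothing.
It fails at once if the screw is overtightened: the T-bar goes more than 35 degrees beyond the quarter turn past the bite (x of red_ball in the frame of collar below -0.0413 m).
It fails at once if a bystander is knocked or shifted by more than 20 mm (distance of any of grey_cup, seal_box, grease_tin, spray_b, tape_yellow, plug_gauge, driver_a from where it was at the start of the episode above 0.02 m).
It also fails if it takes over 72 s, if anything falls off the work surface, if the arm or the gripper's body presses on something with over 40 N, if the wrist force passes 120 N, or if a joint passes its speed limit or range.

## Robot

A 7-joint arm with a two-finger parallel gripper is mounted at the origin on a cart in front of the work surface, level with it; the furniture and walls round the work are solid. World frame = base frame: x ahead of the robot, y to its left, z up, the work surface at z = 0. Lengths are in m, angles in rad, forces in N, time in s.
With the tool pointing down it reaches from about 0.425 to 0.925 m from the base axis. Payload 6.8 kg.
Tool frame: the origin (TCP) lies at the very end of the fingers, on their centre line; the grasp point (between the pads) lies 19 mm behind it; z points along the fingers, y is the direction in which the jaws open and shut (so a half turn about z gives the same grasp; the last joint's range is limited). The gripper opens to 85 mm and grips with 20 to 120 N. Pads are 22 mm wide; open, the fingers measure 114 mm over their backs; the gripper's body (76 mm by 85 mm) begins 54 mm behind the grasp point. The pads swing forward as they close: fully open they stand 13 mm farther back than shut.
Start: joints at [-1.421, 0.477, 0.022, 1.555, -0.011, 1.109, -0.083], TCP at [0.172, 0.653, 0.231] pointing down, gripper open.
Joint ranges: [-2.96, 2.96], [-0.34, 2.1], [-1.41, 1.46], [0.24, 2.44], [-1.37, 4.51], [0.17, 1.92], [-2.96, 2.96]. Speed limits (rad/s): [2.39, 2.39, 3.14, 3.14, 3.14, 3.14, 3.14].

## Interface

Orientations are given as a unit quaternion [w, x, y, z].
In Python, from station import bot gives the robot as it stands.
- The arm moves only by the tool step_arm, never from a script. Its argument "rows" is one flat list of numbers, 5 for each row, row after row: the shift along the world's x, y, z in mm, then the turn about the world's z in rad, then the opening, from 0 (shut) to 1 (fully open). In form: [x, y, z, spin, jaw, x, y, z, spin, jaw, ...]. A call has 1 to 12 rows; each row shifts and turns the commanded pose from where the row before left it; what a row does not reach is not made up. A row lasts 1/10 s, in which the tool goes at most 50 mm and 8.59 degrees, less where a joint would pass 70% of its speed; a pose out of reach is approached as far as the arm can. A call is refused whole if a number of a shift passes 50 or a number of a turn 0.15, either way. A call with a gripper value outside its range is refused whole. The fingers move at their own pace and stop on an object; "squeeze" is the grip in N (left out, the last holds). Time passes only in rows, so rows that do not move let the fingers close. It gives the time, the measured TCP pose, the force and the opening at its end, in the units of the state.
- bot.get_obs(): the state, without advancing time (a new reading comes with each control period).
- bot.read_camera(name): name is "scene" or "top" or "wrist"; returns (picture, depth): 400x640x3 uint8, red, green, blue; 400x640 float32, m along the optical axis (not along the pixel's ray), 0 where there is no reading.
- bot.camera_info(name): a dict with "camera_matrix" (3x3 intrinsics, pixels), "dist" ([k1, k2, p1, p2, k3] as OpenCV has them; the pictures are not rectified), "rvec" (rotation vector, rad) and "tvec" (3), from world to camera coordinates, as OpenCV has them. Camera axes: x right, y down, z forward; pixel columns grow to the right and rows downward; lengths in m; the calibration is good to about 2 mm. A picture is of the moment at which its call begins: read the wrist's pose just before it. camera_info takes no time and is no camera call; for the wrist camera it gives the pose at the moment of the call.
- bot.hand_in(): hands the job in, once; it reports no verdict.
Trained networks look in the newest picture that a camera, given by its name, has taken for a name from the list of things; names that differ only in an ending like _2 or _b are one class to them, and where a whole thing is asked for, a point or a joint stands for the part that bears it (a point fixed in the world has none). Each returns a list of dicts, best first, with "score" (0 to 1); they miss things now and then, are a little off and sometimes report something else, mostly with a low value. They report only what shows in the picture. A call takes as long as a camera call.
- bot.recognise(camera, label): "at" ([x, y, z] in m, in world coordinates, good to about 4 mm: the middle of the surface that is visible of it).
- bot.regions_of(camera, label): "pixels" (400x640 bool, what is visible of it).
The state is a dict: "t": time; "q": joint angles; "joint_vel": joint speeds; "joint_torque": joint torques, N m; "eef_pos": TCP position; "tool_rot": TCP orientation; "contact_force": force on the tool from outside, world axes, zero at the start; "torque": the same for the moment, N m; "gripper_width": opening from 0.0 (shut) to 1.0 (fully open).
Only numpy, scipy, OpenCV 4.12 (cv2) and the standard library are available. Lean on these libraries where they do the work, as an engineer would, in place of code of your own. Each camera call takes 0.05 s, during which the arm holds its last target.

## Working session

There is one attempt and no reset: what is moved stays moved. The work goes in short steps, Python scripts to look and compute and a tool call to move; the robot and the scene stay as the last step left them, time stands still between calls to the robot, and variables do not carry over. Pictures are saved under pics/ and viewed, and the job is handed in when it is done.

Besides the shell and the picture viewer there is one more tool, called after "Emit:" as name(argument=value, ...) on one line, values as JSON. step_arm: Moves the arm, as the interface text tells. Its arguments: {"type":"object","properties":{"rows":{"type":"array"},"squeeze":{"type":"number"}},"required":["rows"]}

```bash
ls; mkdir -p pics; python3 - <<'E'
from station import bot
import cv2
o=bot.get_obs();print(o)
for c in ["scene","top","wrist"]:
    p,d=bot.read_camera(c);cv2.imwrite(f"pics/a_{c}.png",p[:,:,::-1])
    i=bot.camera_info(c);print(c,i)
E
```

```text
pics
{'t': 0.0, 'q': array([-1.42109546,  0.47782185,  0.02232134,  1.5564475 , -0.01148436,
        1.10931271, -0.08309048]), 'joint_vel': array([-9.62244931e-04,  6.37882951e-04, -8.86419169e-04,  6.36228993e-04,
       -1.69305511e-03, -1.64583871e-05,  1.45806364e-03]), 'joint_torque': array([-2.19275580e-05, -5.96458304e+01,  1.60813920e+00, -2.81202650e+01,
        1.24056620e-02,  9.42119979e-03,  3.47666258e-06]), 'eef_pos': array([0.17195052, 0.65211448, 0.23031246]), 'tool_rot': array([-4.74531380e-05,  1.28516708e-01,  9.91706907e-01, -9.29479717e-04]), 'contact_force': array([ 0.09060768,  0.32399482, -0.84126956]), 'torque': array([ 0.03111793, -0.01576432, -0.00230281]), 'gripper_width': 0.9981031089635869}
scene {'camera_matrix': array([[451.05114172,   0.        , 328.92154257],
       [  0.        , 451.05114172, 202.62394155],
       [  0.        ,   0.        ,   1.        ]]), 'dist': array([-0.11562285,  0.        ,  0.        ,  0.        ,  0.        ]), 'rvec': array([ 2.27396894, -0.5811824 ,  0.24754116]), 'tvec': array([-0.45723454,  0.26958109,  0.95120646])}
top {'camera_matrix': array([[397.39304822,   0.        , 312.73740528],
       [  0.        , 397.39304822, 201.2188019 ],
       [  0.        ,   0.        ,   1.        ]]), 'dist': array([-0.043525,  0.      ,  0.      ,  0.      ,  0.      ]), 'rvec': array([ 2.14555321, -2.1598642 ,  0.09425816]), 'tvec': array([0.052832  , 0.54604425, 1.06846501])}
wrist {'camera_matrix': array([[334.59697067,   0.        , 324.13470436],
       [  0.        , 334.59697067, 197.32018477],
       [  0.        ,   0.        ,   1.        ]]), 'dist': array([-0.04647907,  0.        ,  0.        ,  0.        ,  0.        ]), 'rvec': array([-2.28071811, -1.75709148, -0.27623929]), 'tvec': array([-0.67348875, -0.03925694,  0.38053504])}
```

View pics/a_scene.png

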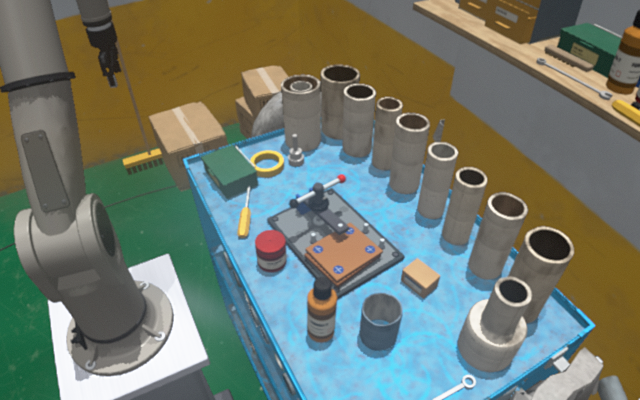

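View pics/a_top.png

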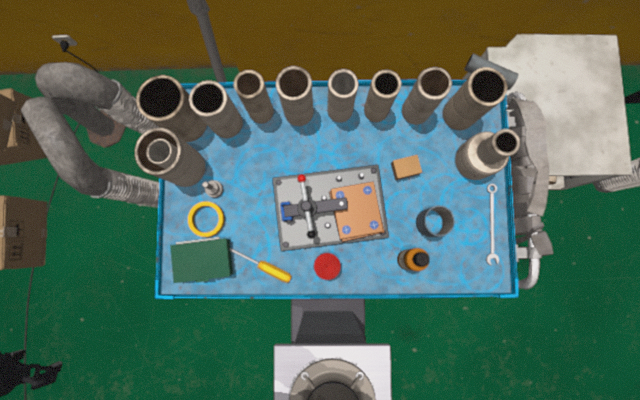

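View pics/a_wrist.png

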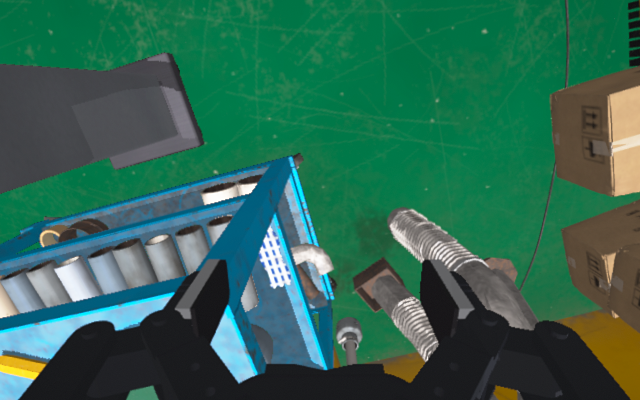

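```bash
cat > h.py <<'E'
import numpy as np,cv2
from station import bot
def cam(c):
    i=bot.camera_info(c);R=cv2.Rodrigues(np.array(i['rvec']))[0]
    return i['camera_matrix'],i['dist'],R,np.array(i['tvec']),np.array(i['rvec'])
def ray_z(c,uv,z):
    K,D,R,t,_=cam(c)
    n=cv2.undistortPoints(np.array(uv,float).reshape(-1,1,2),K,D).reshape(-1,2)
    n=np.c_[n,np.ones(len(n))]@R; o=-R.T@t
    s=(z-o[2])/n[:,2]
    return o+n*s[:,None]
def proj(c,P):
    K,D,R,t,rv=cam(c)
    return cv2.projectPoints(np.array(P,float).reshape(-1,1,3),rv,t,K,D)[0].reshape(-1,2)
def cloud(c,d,step=1):
    K,D,R,t,_=cam(c)
    v,u=np.mgrid[0:400:step,0:640:step];z=d[::step,::step]
    n=cv2.undistortPoints(np.stack([u.ravel(),v.ravel()],1).astype(float).reshape(-1,1,2),K,D).reshape(-1,2)
    P=np.c_[n,np.ones(len(n))]*z.ravel()[:,None]
    return ((P-t)@R).reshape(z.shape+(3,))
E
python3 - <<'E'
from h import *
p,d=bot.read_camera("top");np.save("d.npy",d)
cv2.imwrite("pics/b_top.png",cv2.resize(p[150:265,250:440,::-1],None,fx=4.2,fy=4.2,interpolation=cv2.INTER_CUBIC))
for n in ["fixture","side_pins","back_pins","blank_top","low_centre","mid_centre","top_centre","strap","pad","collar","bar_middle","red_ball"]:
    r=bot.recognise("top",n)
    print(n,[(np.round(x['at'],4).tolist(),round(x['score'],2)) for x in r[:2]])
for n in ["fixture"]:
    m=bot.regions_of("top",n)[0]['pixels'].astype(np.uint8)
    cs=max(cv2.findContours(m,cv2.RETR_EXTERNAL,cv2.CHAIN_APPROX_NONE)[0],key=cv2.contourArea)
    P=ray_z("top",cs.reshape(-1,2),0.014)
    r=cv2.minAreaRect((P[:,:2]*1000).astype(np.float32));print(r,cv2.boxPoints(r))
print(bot.get_obs()['t'])
E
```

```text
fixture [([0.5297, 0.0425, 0.0169], 0.68)]
side_pins [([0.5315, 0.0423, 0.0112], 0.73), ([0.3728, 0.013, 0.0744], 0.6)]
back_pins []
blank_top [([0.5114, -0.0758, 0.0415], 0.77)]
low_centre []
mid_centre [([0.3882, -0.196, 0.1249], 0.66), ([0.4485, -0.0794, 0.0309], 0.54)]
top_centre [([0.514, -0.0761, 0.0456], 0.88), ([0.5309, 0.043, 0.014], 0.19)]
strap [([0.5276, 0.0158, 0.0784], 0.6)]
pad [([0.5277, 0.0192, 0.0763], 0.66)]
collar [([0.5175, 0.0638, 0.1287], 0.93)]
bar_middle [([0.5246, 0.0679, 0.1234], 0.83)]
red_ball [([0.5185, 0.0651, 0.128], 0.66)]
((530.8365478515625, 2.957366943359375), (210.9439239501953, 305.90313720703125), 6.835213661193848) [[ 407.9108   142.26918]
 [ 444.31766 -161.45976]
 [ 653.7623  -136.35445]
 [ 617.35547  167.3745 ]]
0.85
```

View pics/b_top.png

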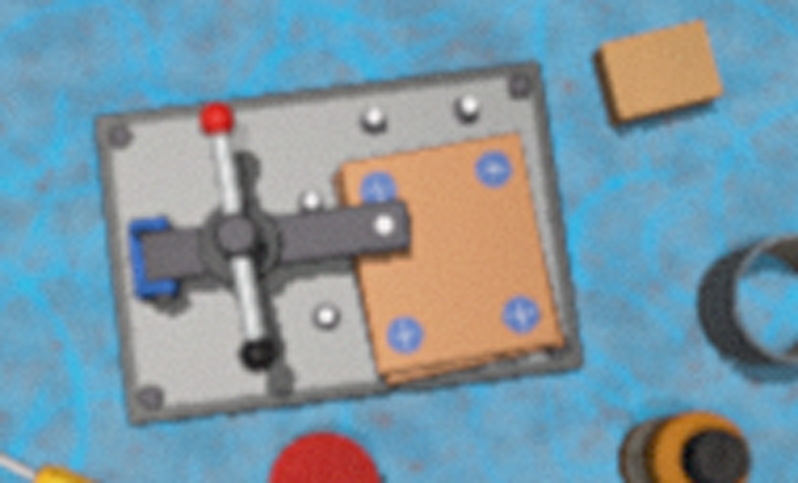

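```bash
cat >> h.py <<'E'
A=0.1193;O=np.array([0.5371,-0.0492])
Rf=np.array([[np.cos(A),-np.sin(A)],[np.sin(A),np.cos(A)]])
def w2f(P): P=np.atleast_2d(np.array(P,float));return np.c_[(P[:,:2]-O)@Rf*1000,P[:,2:]*1000]
def f2w(P): P=np.atleast_2d(np.array(P,float))/1000;return np.c_[P[:,:2]@Rf.T+O,P[:,2:]]
E
python3 - <<'E'
from h import *
p,d=bot.read_camera("scene");np.save("ds.npy",d)
x0,y0=255,165
im=cv2.resize(p[165:300,255:415,::-1],None,fx=4.4,fy=4.4,interpolation=cv2.INTER_CUBIC)
feat=[(-50,66,40),(26,66,40),(76,-45,40),(76,18,40),(-105,-100,14),(105,-100,14),(105,205,14),(-105,205,14)]
for u,v in proj("scene",f2w(feat)): cv2.circle(im,(int((u-x0+.5)*4.4),int((v-y0+.5)*4.4)),4,(0,255,0),1)
cv2.imwrite("pics/c_scene.png",im)
p,d=bot.read_camera("top")
im=cv2.resize(p[150:265,250:440,::-1],None,fx=4.2,fy=4.2,interpolation=cv2.INTER_CUBIC)
for u,v in proj("top",f2w(feat)): cv2.circle(im,(int((u-250+.5)*4.2),int((v-150+.5)*4.2)),4,(0,255,0),1)
cv2.imwrite("pics/c_top.png",im)
for n in ["grey_cup","seal_box","grease_tin","spray_b"]:
    r=bot.recognise("top",n); print(n,[(np.round(x['at'],3).tolist(),w2f(x['at']).round(0).tolist(),round(x['score'],2)) for x in r[:1]])
for c in ("top","scene"):
    r=bot.regions_of(c,"red_ball"); print([ (x['score'],x['pixels'].sum(),np.argwhere(x['pixels']).mean(0)) for x in r])
print(bot.get_obs()['t'])
C=w2f(cloud("top",d).reshape(-1,3)).reshape(400,640,3)
for lab,m in(("bar",(abs(C[...,0])<100)&(abs(C[...,1]-115)<90)&(C[...,2]>90)),):
    print(lab,np.percentile(C[m][:,2],[5,25,50,75,95,99]))
E
```

```text
grey_cup [([0.484, -0.284, 0.068], [[-81.0, -227.0, 68.0]], 0.79)]
seal_box [([0.632, -0.211, 0.042], [[75.0, -172.0, 42.0]], 0.86)]
grease_tin []
spray_b [([0.388, -0.196, 0.128], [[-166.0, -128.0, 128.0]], 0.56)]
[(0.57, np.int64(404), array([206.51485149, 305.78217822])), (0.29, np.int64(568), array([167.29049296, 405.83098592]))]
[(0.6, np.int64(497), array([191.25955734, 317.12877264])), (0.58, np.int64(5278), array([229.86945813, 329.87552103])), (0.51, np.int64(2096), array([320.71326336, 380.17366412]))]
1.25
bar [122.33864922 125.21458188 127.69217025 132.81900919 139.69420339
 141.29714802]
```

View pics/c_scene.png

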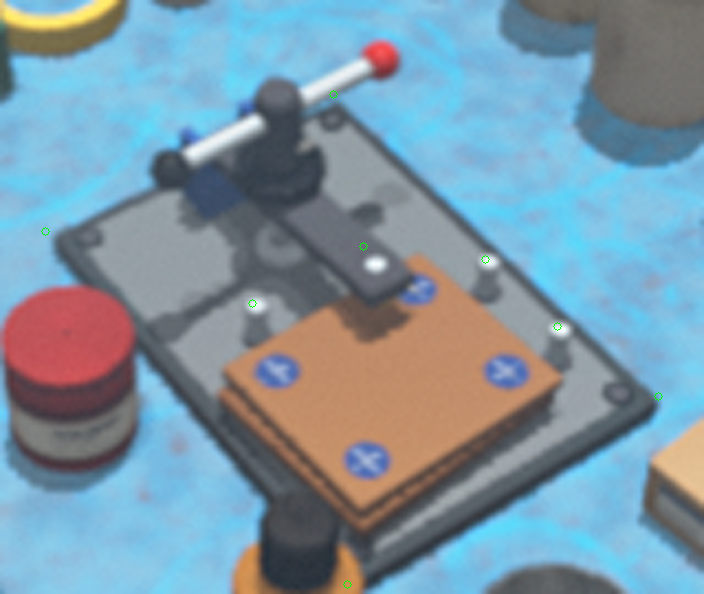

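View pics/c_top.png

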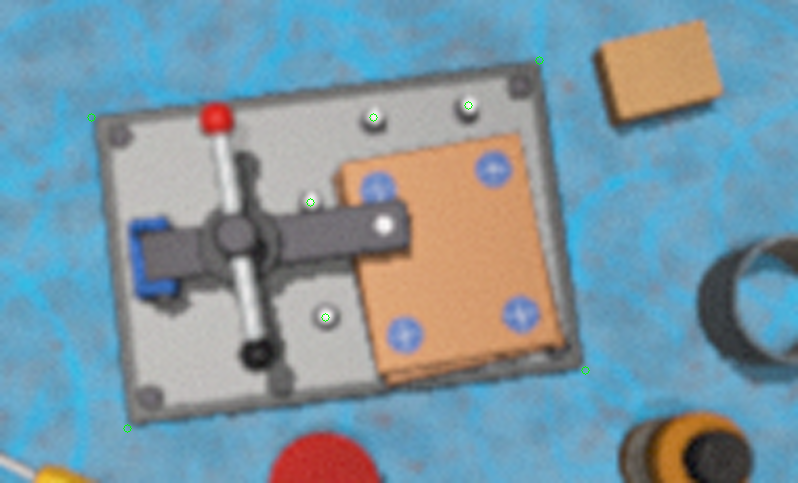

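```bash
python3 - <<'E'
from h import *
p,d=bot.read_camera("wrist")
o=bot.get_obs();C=cloud("wrist",d)
m=(d>0)&(d<0.4)
T=o['eef_pos'];P=C[m];print(T,P[:,2].min()-T[2], np.percentile(P[:,2]-T[2],[0.1,1,5,50]))
Q=P[P[:,2]<T[2]+0.03]-T; j=np.array([.2549,.967]);k=np.array([j[1],-j[0]])
print("jaw",np.percentile(Q[:,:2]@j,[0,1,50,99,100]),"x",np.percentile(Q[:,:2]@k,[0,1,50,99,100]))
for n in (.01,.012,.014,.016,.02,.03):print(n,((P[:,2]-T[2])<n).sum())
# strap
p,d=bot.read_camera("top");C=w2f(cloud("top",d).reshape(-1,3));
for y in range(5,180,10):
    s=C[(abs(C[:,0])<10)&(abs(C[:,1]-y)<5)&(C[:,2]>50)]
    if len(s):print(y,len(s),np.median(s[:,2]).round(1))
E
```

```text
[0.17206516 0.65270148 0.23128824] 0.012432536513037273 [0.01389883 0.01832545 0.0291752  0.07089984]
jaw [-0.05727937 -0.0560863   0.04171706  0.05470182  0.05587641] x [-0.01305382 -0.01243336 -0.00733691  0.00989418  0.01095157]
0.01 0
0.012 0
0.014 45
0.016 171
0.02 562
0.03 2025
5 9 77.8
15 28 79.1
25 29 77.9
35 28 76.5
45 28 75.7
55 29 75.4
65 28 73.6
75 28 73.4
85 28 72.4
95 28 85.1
105 36 136.3
115 32 139.8
125 26 136.8
135 31 85.3
145 25 66.4
155 27 64.9
165 27 65.5
175 22 63.2
```

```bash
python3 - <<'E'
from h import *
print(f2w([[-12,-125,0],[-112,-25,0],[-12,-71,0],[-81,-20,0],[0,115,0]]))
m=ray_z("top",[[250+218/4.2,150+118/4.2],[250+258/4.2,150+353/4.2]],.123);print(w2f(m))
E
```

```text
[[ 0.54006245 -0.17473973  0.        ]
 [ 0.4288715  -0.08735223  0.        ]
 [ 0.53363552 -0.12112355  0.        ]
 [ 0.45905608 -0.07869824  0.        ]
 [ 0.52341302  0.0649826   0.        ]]
[[ 72.89816976 115.71620699 123.        ]
 [-71.46597175 109.23264213 123.        ]]
```

Emit:
step_arm(rows=[40,-45,3,-0.15,1,40,-50,0,-0.15,1,40,-50,0,-0.15,1,40,-50,0,-0.15,1,40,-50,0,-0.15,1,40,-50,0,-0.15,1,35,-50,0,-0.15,1,30,-50,0,-0.144,1,20,-50,0,0,1,20,-50,0,0,1,10,-50,0,0,1,0,0,0,0,1])

```text
t: 2.55
eef_pos: [0.4645, 0.1867, 0.2342]
tool_rot: [0.001, 0.668, 0.744, -0.0]
contact_force: [1.2, 0.9, 0.5]
gripper_width: 0.997
```

Emit:
step_arm(rows=[8,-40,0,0.011,1,8,-40,0,0,1,8,-40,0,0,1,8,-40,0,0,1,8,-40,0,0,1,8,-40,0,0,1,8,-40,0,0,1,8,-40,0,0,1,8,-40,0,0,1,3,-1,0,0,1,0,0,0,0,1])

```text
t: 3.65
eef_pos: [0.5381, -0.1671, 0.2337]
tool_rot: [0.0, 0.66, 0.751, -0.0]
contact_force: [0.2, 0.3, -0.1]
gripper_width: 0.996
```

Emit:
step_arm(rows=[2,-8,-40,-0.009,1,0,0,-40,0,1,0,0,-40,0,1,0,0,-40,0,1,0,0,-30,0,1,0,0,-15,0,1,0,0,0,0,1,0,0,0,0,1])

```text
t: 4.45
eef_pos: [0.5407, -0.1741, 0.0298]
tool_rot: [0.0, 0.663, 0.749, 0.0]
contact_force: [-0.4, 0.5, 1.1]
gripper_width: 0.999
```

```bash
python3 - <<'E'
from h import *
o=bot.get_obs();print(o['eef_pos'],w2f(o['eef_pos']),o['contact_force'],o['q'])
for c,(a,b,x,y) in dict(top=(150,265,250,440),scene=(150,310,245,445)).items():
    p,d=bot.read_camera(c);cv2.imwrite(f"pics/d_{c}.png",cv2.resize(p[a:b,x:y,::-1],None,fx=3.5,fy=3.5))
E
```

```text
[ 0.54067123 -0.1740532   0.02979829] [[ -11.31383449 -124.39080258   29.79829233]] [-0.39386173  0.46517246  1.11479826] [-0.15833297  0.62357996  0.47620057  1.98352054 -0.46493478  0.64079024
  0.74199771]
```

View pics/d_scene.png

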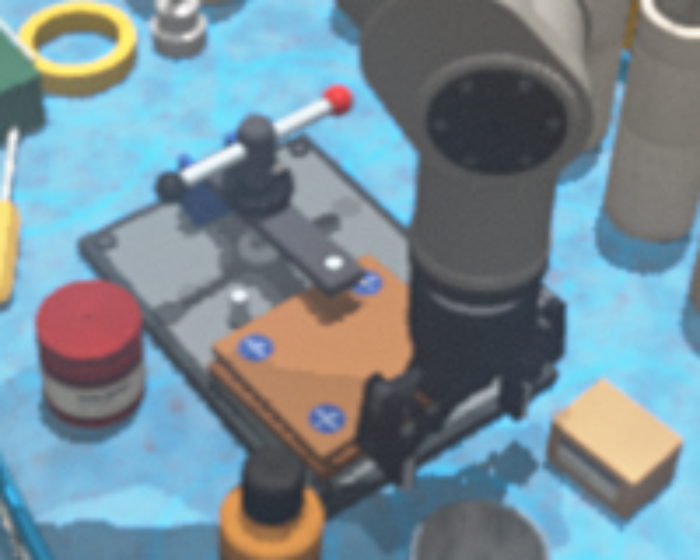

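Emit:
step_arm(rows=[0,0,-12,0,1,0,0,-11,0,1,0,0,0,0,1,-1.2,10,0,0,1,-1.2,10,0,0,1,-0.6,5,0,0,1,-0.6,5,0,0,1,0,0,0,0,1])

```text
t: 5.35
eef_pos: [0.5363, -0.1434, 0.0059]
tool_rot: [-0.0, 0.663, 0.749, 0.0]
contact_force: [-0.9, 0.6, -0.2]
gripper_width: 1.003
```

Emit:
step_arm(rows=[-0.6,5,0,0,1,-0.6,5,0,0,1,-0.6,5,0,0,1,0,0,0,0,1])

```text
t: 5.75
eef_pos: [0.5343, -0.1286, 0.0057]
tool_rot: [-0.0, 0.663, 0.749, 0.0]
contact_force: [0.1, -0.0, 0.5]
gripper_width: 0.999
```

```bash
cat > look.py <<'E'
from h import *
import sys
t=sys.argv[1]
o=bot.get_obs();print(o['t'],o['eef_pos'],w2f(o['eef_pos']),o['contact_force'])
ims=[]
for c,(a,b,x,y) in dict(top=(150,265,250,420),scene=(160,300,250,420)).items():
    p,d=bot.read_camera(c);ims.append(cv2.resize(p[a:b,x:y,::-1],(390*2 if 0 else 560,int(560*(b-a)/(y-x))),interpolation=cv2.INTER_CUBIC))
cv2.imwrite(f"pics/{t}_top.png",ims[0]);cv2.imwrite(f"pics/{t}_scene.png",ims[1])
E
python3 look.py e
```

```text
5.75 [ 0.53434776 -0.12858651  0.00574   ] [[-12.18103915 -78.49468288   5.74000342]] [ 0.12458765 -0.02616345  0.47479229]
```

View pics/e_scene.png

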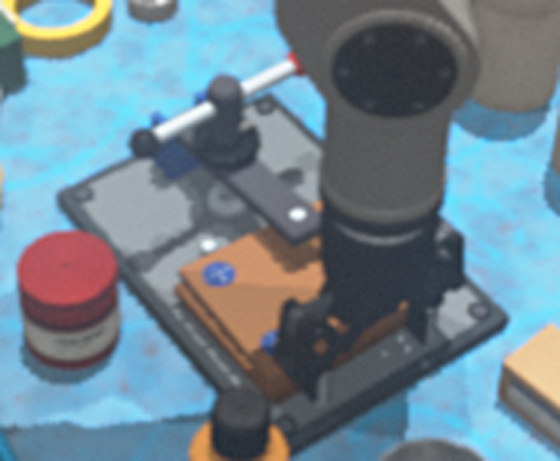

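View pics/e_top.png

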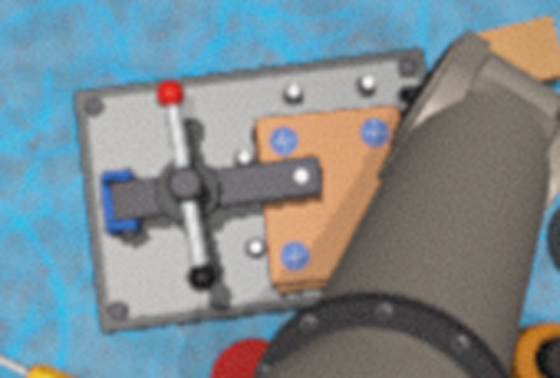

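Emit:
step_arm(rows=[-0.5,4,0,0,1,-0.2,2,0,0,1,0,0,0,0,1])

```text
t: 6.15
eef_pos: [0.5336, -0.1238, 0.0058]
tool_rot: [0.0, 0.663, 0.749, -0.0]
contact_force: [0.9, -2.2, 0.0]
gripper_width: 1.001
```

Emit:
step_arm(rows=[-0.1,1,0,0,1,0,0,0,0,1])

```text
t: 6.35
eef_pos: [0.5335, -0.1234, 0.0059]
tool_rot: [0.0, 0.663, 0.748, -0.0]
contact_force: [-0.3, -4.7, -0.2]
gripper_width: 0.998
```

Emit:
step_arm(rows=[-0.1,1,0,0,1,0,0,0,0,1])

```text
t: 6.55
eef_pos: [0.5332, -0.1224, 0.0059]
tool_rot: [0.0, 0.663, 0.748, -0.0]
contact_force: [-0.7, -5.1, 0.2]
gripper_width: 1.001
```

Emit:
step_arm(rows=[-0.1,1,0,0,1,0,0,0,0,1])

```text
t: 6.75
eef_pos: [0.5332, -0.1223, 0.0059]
tool_rot: [0.001, 0.664, 0.748, -0.001]
contact_force: [0.2, -7.7, -1.0]
gripper_width: 1.002
```

Emit:
step_arm(rows=[-0.2,1.5,0,0,1,0,0,0,0,1])

```text
t: 6.95
eef_pos: [0.5331, -0.1222, 0.006]
tool_rot: [0.002, 0.664, 0.748, -0.001]
contact_force: [0.8, -10.0, -3.0]
gripper_width: 0.997
```

Emit:
step_arm(rows=[-0.2,1.5,0,0,1,0,0,0,0,1])

```text
t: 7.15
eef_pos: [0.5331, -0.1221, 0.0061]
tool_rot: [0.003, 0.664, 0.747, -0.001]
contact_force: [0.7, -14.0, -2.3]
gripper_width: 0.999
```

Emit:
step_arm(rows=[1,-12,0,0,1,2,-15,0,0,1,0,0,20,0,0.5,0,0,40,-0.143,0.5,0,0,40,-0.143,0.5,-25,10,15,-0.143,0.5,-25,15,0,-0.143,0.5,-25,15,0,-0.143,0.5,-20,15,0,-0.143,0.5,-12,7,0,-0.143,0.5,0,0,0,-0.143,0.5,0,0,0,-0.143,0.5])

```text
t: 8.35
eef_pos: [0.4288, -0.0817, 0.1209]
tool_rot: [-0.001, 0.98, 0.199, 0.0]
contact_force: [-0.0, -0.0, -0.1]
gripper_width: 0.499
```

Emit:
step_arm(rows=[0,0,0,-0.143,0.5,0,0,0,-0.141,0.5,0,0,0,0,0.5])

```text
t: 8.65
eef_pos: [0.4292, -0.0824, 0.1207]
tool_rot: [0.0, 0.998, 0.06, -0.0]
contact_force: [-0.9, -0.2, 0.3]
gripper_width: 0.504
```

```bash
python3 look.py f; python3 - <<'E'
from h import *
o=bot.get_obs();p,d=bot.read_camera("wrist");C=cloud("wrist",d);T=o['eef_pos'];print(o['tool_rot'],o['q'],o['gripper_width'])
a=2*np.arctan2(o['tool_rot'][2],o['tool_rot'][1])-np.pi/2;print("jaw deg",np.degrees(a))
j=np.array([np.cos(a),np.sin(a)]);k=np.array([j[1],-j[0]])
m=(d>0)&(d<.3);P=C[m]-T;P=P[(abs(P[:,:2]@j)<.06)&(abs(P[:,:2]@k)<.016)&(P[:,2]>-.02)]
print(np.percentile(P[:,2],[0,.1,1,5]));Q=P[P[:,2]<.04]
print(np.percentile(Q[:,:2]@j,[0,1,50,99,100]),np.percentile(Q[:,:2]@k,[0,1,50,99,100]))
cv2.imwrite("pics/f_wrist.png",p[:,:,::-1])
p,d=bot.read_camera("top")
C=w2f(cloud("top",d).reshape(-1,3)).reshape(400,640,3)
print(w2f(ray_z("top",[[327,266]],.075)))
E
```

```text
8.65 [ 0.42915963 -0.08236512  0.12071315] [[-111.12037434  -20.0826304   120.71315151]] [-0.89848461 -0.15986465  0.29937271]
[-4.39512776e-05  9.98055703e-01  6.23281383e-02 -1.23000507e-04] [-0.83523275  0.45364262  1.11365586  2.25264576 -0.59890328  0.77202066
 -0.75627183] 0.5002901637888459
jaw deg -82.85308890901325
[0.0010169  0.00376554 0.00978808 0.02326297]
[-0.03470858 -0.0340714  -0.02079338  0.03452581  0.03533063] [-0.01113752 -0.01065687 -0.00620336  0.01146642  0.01239271]
[[-157.5527052    80.36264164   75.        ]]
```

View pics/f_scene.png

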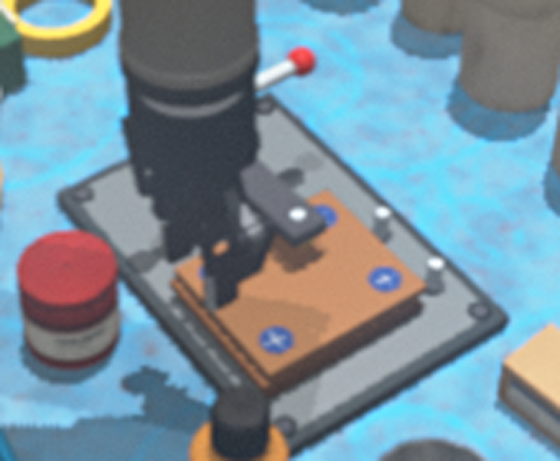

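View pics/f_wrist.png

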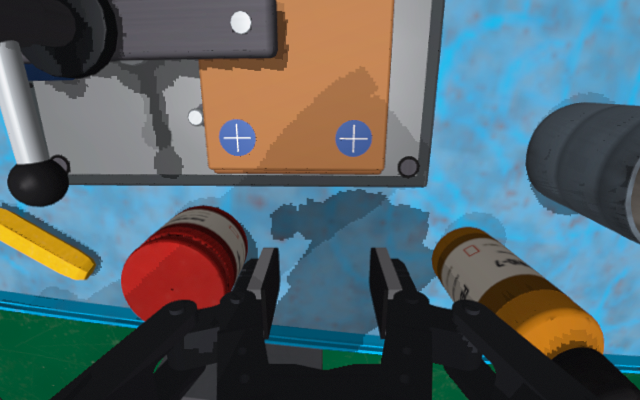

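```bash
python3 - <<'E'
from h import *
p,d=bot.read_camera("wrist");C=w2f(cloud("wrist",d).reshape(-1,3)).reshape(400,640,3)
for u in (230,270,300,350):
    print(u,[tuple(C[v,u].round(0).tolist()) for v in range(160,186,2)])
E
```

```text
230 [(-78.0, 43.0, 43.0), (-79.0, 42.0, 45.0), (-81.0, 43.0, 45.0), (-82.0, 43.0, 44.0), (-84.0, 43.0, 44.0), (-88.0, 46.0, 33.0), (-89.0, 46.0, 33.0), (-95.0, 52.0, 15.0), (-97.0, 52.0, 14.0), (-99.0, 53.0, 12.0), (-100.0, 53.0, 13.0), (-102.0, 53.0, 14.0), (-104.0, 53.0, 13.0)]
270 [(-78.0, 16.0, 44.0), (-79.0, 16.0, 44.0), (-81.0, 16.0, 43.0), (-82.0, 16.0, 45.0), (-84.0, 16.0, 44.0), (-87.0, 18.0, 34.0), (-89.0, 18.0, 33.0), (-95.0, 21.0, 14.0), (-97.0, 21.0, 14.0), (-98.0, 21.0, 14.0), (-100.0, 21.0, 13.0), (-102.0, 21.0, 14.0), (-104.0, 22.0, 13.0)]
300 [(-78.0, -4.0, 45.0), (-80.0, -4.0, 43.0), (-81.0, -4.0, 44.0), (-82.0, -4.0, 44.0), (-84.0, -4.0, 44.0), (-87.0, -3.0, 34.0), (-89.0, -3.0, 35.0), (-95.0, -2.0, 13.0), (-97.0, -2.0, 13.0), (-99.0, -2.0, 13.0), (-100.0, -2.0, 14.0), (-33.0, -20.0, 263.0), (-103.0, -2.0, 14.0)]
350 [(-78.0, -38.0, 44.0), (-79.0, -38.0, 45.0), (-81.0, -38.0, 45.0), (-82.0, -38.0, 44.0), (-84.0, -38.0, 43.0), (-85.0, -38.0, 44.0), (-89.0, -39.0, 34.0), (-33.0, -20.0, 263.0), (-97.0, -40.0, 14.0), (-98.0, -40.0, 14.0), (-100.0, -40.0, 14.0), (-101.0, -40.0, 14.0), (-103.0, -40.0, 14.0)]
```

Emit:
step_arm(rows=[-2,0,-40,0,0.5,0,0,-40,0,0.5,0,0,-15,0,0.5,0,0,-9.5,0,0.5,0,0,0,0,0.5])

```text
t: 9.4
eef_pos: [0.4263, -0.0826, 0.0155]
tool_rot: [-0.0, 0.998, 0.061, -0.001]
contact_force: [0.0, 0.5, 1.0]
gripper_width: 0.499
```

Emit:
step_arm(rows=[5,0.6,0,0,0.5,5,0.6,0,0,0.5,5,0.6,0,0,0.5,5,0.6,0,0,0.5,4,0.5,0,0,0.5,2,0.3,0,0,0.5,0,0,0,0,0.5])

```text
t: 10.1
eef_pos: [0.4535, -0.0792, 0.0163]
tool_rot: [0.0, 0.998, 0.061, 0.0]
contact_force: [-0.7, -0.4, -0.0]
gripper_width: 0.498
```

Emit:
step_arm(rows=[2,0.2,0,0,0.5,2,0.2,0,0,0.5,0,0,0,0,0.5])

```text
t: 10.4
eef_pos: [0.4569, -0.0788, 0.0162]
tool_rot: [-0.0, 0.998, 0.06, -0.0]
contact_force: [-2.7, -1.1, 1.2]
gripper_width: 0.496
```

Emit:
step_arm(rows=[1.5,0.2,0,0,0.5,0,0,0,0,0.5])

```text
t: 10.6
eef_pos: [0.4585, -0.0787, 0.0162]
tool_rot: [0.0, 0.998, 0.06, -0.0]
contact_force: [-2.7, -1.1, -0.7]
gripper_width: 0.499
```

Emit:
step_arm(rows=[1.5,0.2,0,0,0.5,0,0,0,0,0.5])

```text
t: 10.8
eef_pos: [0.4593, -0.0785, 0.0161]
tool_rot: [-0.0, 0.998, 0.06, -0.001]
contact_force: [-5.7, -0.1, 1.7]
gripper_width: 0.499
```

Emit:
step_arm(rows=[1.5,0.2,0,0,0.5,0,0,0,0,0.5])

```text
t: 11.0
eef_pos: [0.4593, -0.0784, 0.016]
tool_rot: [-0.0, 0.998, 0.06, -0.002]
contact_force: [-8.6, -0.8, 5.6]
gripper_width: 0.504
```

Emit:
step_arm(rows=[1.5,0.2,0,0,0.5,0,0,0,0,0.5,-10,-1,0,0,0.5,-15,-2,0,0,0.5,0,0,20,0,0.5,0,0,40,0,0.5,0,0,45,0,0.5,-20,-20,20,0,0,0,0,0,0,0,0,0,0,0,0])

```text
t: 12.0
eef_pos: [0.4191, -0.1008, 0.1418]
tool_rot: [-0.001, 0.998, 0.06, 0.002]
contact_force: [-0.1, -0.1, -0.8]
gripper_width: 0.006
```

```bash
python3 look.py g; python3 - <<'E'
from h import *
p,d=bot.read_camera("wrist");cv2.imwrite("pics/g_wrist.png",p[:,:,::-1])
C=w2f(cloud("wrist",d).reshape(-1,3)).reshape(400,640,3)
np.save("C.npy",C)
top=(abs(C[...,2]-44)<3)&(abs(C[...,0])<110)&(C[...,1]<62)&(C[...,1]>-100)
br=(p[...,0].astype(int)-p[...,2]>50)
m=(top&br).astype(np.uint8)
P=C[m>0]
print(len(P),np.percentile(P,[1,50,99],axis=0))
r=cv2.minAreaRect(P[:,:2].astype(np.float32));print(r)
E
```

```text
12.0 [ 0.41905011 -0.10078729  0.14183299] [[-123.35059291  -37.17064853  141.83298662]] [-0.07461484 -0.14904089 -0.75002893]
16762 [[-69.4328886  -59.90626751  41.87850948]
 [-29.48151231 -10.39874918  43.57230921]
 [  8.84252876  56.05216754  45.24339969]]
((-30.031145095825195, -1.3396377563476562), (119.22907257080078, 80.79449462890625), 89.6557846069336)
```

View pics/g_wrist.png

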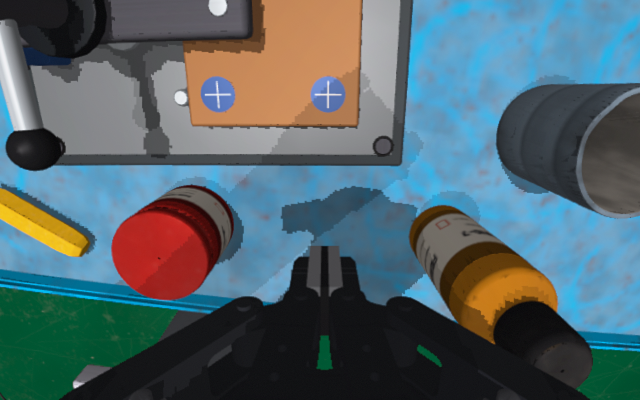

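View pics/g_scene.png

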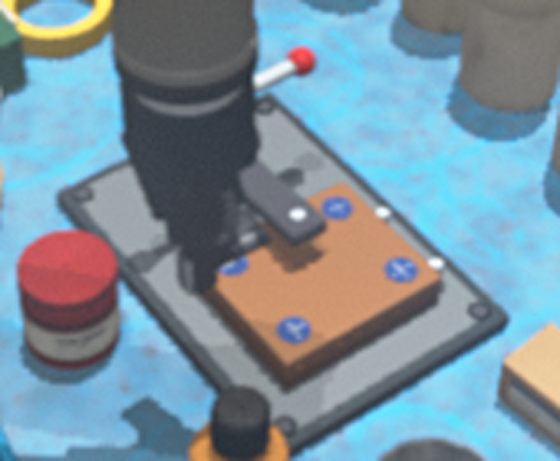

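View pics/g_top.png

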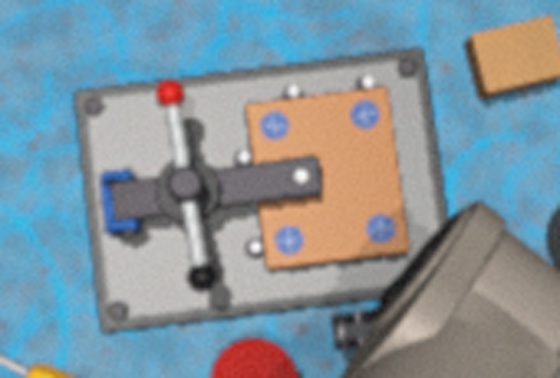

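```bash
python3 - <<'E'
from h import *
p,d=bot.read_camera("scene");C=w2f(cloud("scene",d).reshape(-1,3))
for n,(lo,hi) in dict(low=(16,22),mid=(26,32),top=(36,42)).items():
    s=C[(C[:,2]>lo)&(C[:,2]<hi)&(abs(C[:,0])<60)&(C[:,1]<-45)&(C[:,1]>-95)];print(n,len(s),np.percentile(s[:,1],[5,50,95]) if len(s) else '')
C=np.load("C.npy").reshape(-1,3)
for n,(lo,hi) in dict(low=(16,22),mid=(26,32),top=(36,42)).items():
    s=C[(C[:,2]>lo)&(C[:,2]<hi)&(abs(C[:,1])<55)&(C[:,0]<-50)&(C[:,0]>-95)];print(n,len(s),np.percentile(s[:,0],[5,50,95]) if len(s) else '')
r=cv2.Rodrigues
E
```

```text
low 81 [-87.40215424 -61.68580428 -59.58741649]
mid 72 [-63.44256494 -61.44266194 -59.60797026]
top 120 [-62.27459521 -59.9535568  -47.29440747]
low 5 [-90.09900523 -85.3466276  -76.95467993]
mid 0 
top 121 [-70.96690288 -70.02586138 -52.93900922]
```

Emit:
step_arm(rows=[30,-13,0,0,0,30,-13,0,0,0,30,-13,0,0,0,28,-13,0,0,0,0,0,-40,0,0,0,0,-40,0,0,0,0,-30,0,0,0,0,-12,0,0,0,0,0,0,0])

```text
t: 13.1
eef_pos: [0.5349, -0.153, 0.0176]
tool_rot: [-0.0, 0.998, 0.06, -0.002]
contact_force: [-0.4, 0.6, 0.6]
gripper_width: -0.0
```

```bash
python3 look.py h
```

```text
13.1 [ 0.53488561 -0.15295102  0.01755199] [[ -14.54680652 -102.75002966   17.55198766]] [-0.41188755  0.58345484  0.57891327]
```

Emit:
step_arm(rows=[-1,8,0,0,0,-1,8,0,0,0,-0.6,5,0,0,0,-0.3,2.5,0,0,0,0,0,0,0,0])

```text
t: 13.7
eef_pos: [0.5332, -0.1288, 0.0195]
tool_rot: [-0.0, 0.998, 0.061, 0.0]
contact_force: [-0.5, 0.2, 0.2]
gripper_width: -0.002
```

Emit:
step_arm(rows=[-0.2,2,0,0,0,-0.2,2,0,0,0,0,0,0,0,0])

```text
t: 14.0
eef_pos: [0.5326, -0.1255, 0.0192]
tool_rot: [-0.0, 0.998, 0.06, -0.0]
contact_force: [0.5, 0.1, -0.2]
gripper_width: -0.001
```

Emit:
step_arm(rows=[-0.2,2,0,0,0,0,0,0,0,0])

```text
t: 14.2
eef_pos: [0.5325, -0.125, 0.0194]
tool_rot: [0.001, 0.998, 0.06, 0.0]
contact_force: [0.7, -4.8, -2.0]
gripper_width: 0.002
```

Emit:
step_arm(rows=[-0.2,2,0,0,0,0,0,0,0,0])

```text
t: 14.4
eef_pos: [0.5325, -0.1249, 0.0198]
tool_rot: [0.002, 0.998, 0.059, 0.001]
contact_force: [-0.3, -8.5, -2.6]
gripper_width: -0.003
```

```bash
python3 - <<'E'
from h import *
def pos(a,r=45): return f2w([[r*np.cos(a),115+r*np.sin(a),0]])[0,:2]*1000
print(pos(.7))
pr=np.round(pos(.7),0)
for i in range(1,50):
    a=.7-.12*i
    q=np.round(pos(a)*2)/2; print(i,round(a,2),q-pr, end=' | '); pr=q
E
```

```text
[554.13599852  97.86266629]
1 0.58 [ 4. -4.] | 2 0.46 [ 3.  -4.5] | 3 0.34 [ 2.5 -4.5] | 4 0.22 [ 2.5 -5. ] | 5 0.1 [ 1.5 -5. ] | 6 -0.02 [ 0.5 -5.5] | 7 -0.14 [ 0.5 -5.5] | 8 -0.26 [-0.5 -5.5] | 9 -0.38 [-1. -5.] | 10 -0.5 [-2. -5.] | 11 -0.62 [-2. -5.] | 12 -0.74 [-3.  -4.5] | 13 -0.86 [-3.5 -4.5] | 14 -0.98 [-4.  -3.5] | 15 -1.1 [-4.  -3.5] | 16 -1.22 [-4.5 -2.5] | 17 -1.34 [-5.  -2.5] | 18 -1.46 [-5.5 -1.5] | 19 -1.58 [-5.  -0.5] | 20 -1.7 [-5.5 -0.5] | 21 -1.82 [-5.5  0.5] | 22 -1.94 [-5.  1.] | 23 -2.06 [-5.5  1.5] | 24 -2.18 [-5.   2.5] | 25 -2.3 [-4.5  2.5] | 26 -2.42 [-4.   3.5] | 27 -2.54 [-4.  4.] | 28 -2.66 [-3.  4.] | 29 -2.78 [-3.   4.5] | 30 -2.9 [-2.  5.] | 31 -3.02 [-2.  5.] | 32 -3.14 [-1.   5.5] | 33 -3.26 [0.  5.5] | 34 -3.38 [0.  5.5] | 35 -3.5 [1. 5.] | 36 -3.62 [2.  5.5] | 37 -3.74 [2.  4.5] | 38 -3.86 [3. 5.] | 39 -3.98 [3. 4.] | 40 -4.1 [4. 4.] | 41 -4.22 [4.  3.5] | 42 -4.34 [4.5 2.5] | 43 -4.46 [5.  2.5] | 44 -4.58 [5.  1.5] | 45 -4.7 [5.5 1. ] | 46 -4.82 [5.5 0.5] | 47 -4.94 [ 5.5 -0.5] | 48 -5.06 [ 5.  -0.5] | 49 -5.18 [ 5.5 -1.5] |
```

Emit:
step_arm(rows=[2,-15,0,0,0,0,0,40,0,0,0,0,50,0,0,0,0,50,0,0,0,0,50,0,0,5,50,0,0,0,5,50,0,0,0,5,50,0,0,0,5,50,0,0,0,5,37,0,0,0,0,0,0,0,0])

```text
t: 15.5
eef_pos: [0.5592, 0.1072, 0.2083]
tool_rot: [-0.001, 0.998, 0.066, -0.001]
contact_force: [-0.3, 0.0, 0.0]
gripper_width: -0.003
```

Emit:
step_arm(rows=[-5,-7,0,0,0,0,0,0,0,0,0,0,-40,0,0,0,0,-40,0,0,0,0,-24,0,0,0,0,0,0,0])

```text
t: 16.1
eef_pos: [0.5517, 0.0902, 0.1029]
tool_rot: [0.0, 0.998, 0.059, -0.003]
contact_force: [0.6, 0.5, 0.8]
gripper_width: 0.003
```

```bash
python3 look.py i
```

```text
16.1 [0.55169037 0.09019998 0.10294633] [[ 31.0776636  136.67264774 102.94632703]] [0.58239797 0.52460679 0.77931535]
```

View pics/i_scene.png

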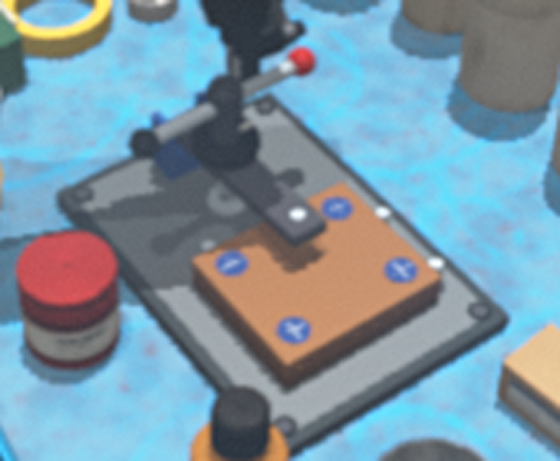

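Emit:
step_arm(rows=[6,-2,0,0,0,6,-3.5,0,0,0,2.5,-5,0,0,0,1.5,-5,0,0,0,0.5,-5.5,0,0,0,0.5,-5.5,0,0,0,-0.5,-5.5,0,0,0,-1,-5,0,0,0,0,0,0,0,0])

```text
t: 17.1
eef_pos: [0.5695, 0.0541, 0.1054]
tool_rot: [0.0, 0.998, 0.06, 0.0]
contact_force: [-0.5, -0.3, -0.8]
gripper_width: -0.0
```

```bash
python3 look.py j
```

```text
17.1 [0.56951646 0.05411649 0.10541611] [[ 44.48249245  98.72401457 105.41610614]] [-0.52282641 -0.30364569 -0.76497211]
```

View pics/j_scene.png

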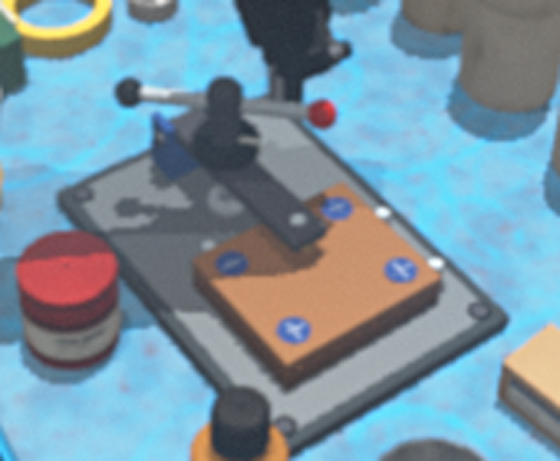

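Emit:
step_arm(rows=[-2,-5,0,0,0,-2,-5,0,0,0,-3,-4.5,0,0,0,-3.5,-4.5,0,0,0,-4,-3.5,0,0,0,-4,-3.5,0,0,0,-4.5,-2.5,0,0,0,0,0,0,0,0])

```text
t: 18.0
eef_pos: [0.5459, 0.0262, 0.1053]
tool_rot: [0.0, 0.998, 0.06, -0.0]
contact_force: [0.8, -0.5, 0.7]
gripper_width: 0.002
```

```bash
python3 look.py k
```

```text
18.0 [0.54586072 0.02617632 0.10532208] [[ 17.66953488  73.79788737 105.32208203]] [ 0.78233083 -0.47270949  0.6564059 ]
```

View pics/k_scene.png

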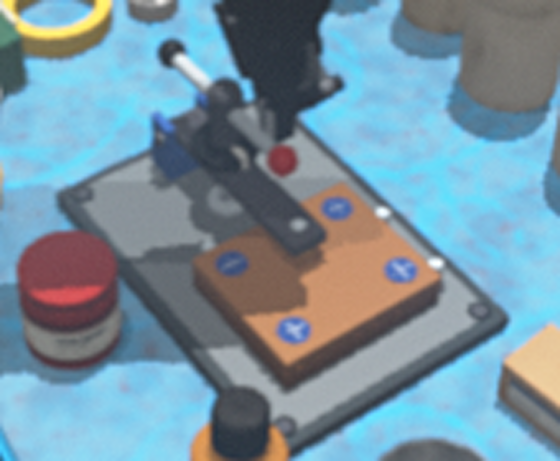

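Emit:
step_arm(rows=[-5,-2.5,0,0,0,-5.5,-1.5,0,0,0,-5,-0.5,0,0,0])

```text
t: 18.4
eef_pos: [0.5309, 0.0221, 0.1054]
tool_rot: [0.0, 0.998, 0.06, 0.0]
contact_force: [1.8, 0.6, -0.3]
gripper_width: -0.001
```

Emit:
step_arm(rows=[-5.5,-0.5,0,0,0])

```text
t: 18.5
eef_pos: [0.5254, 0.0217, 0.1054]
tool_rot: [0.0, 0.998, 0.06, 0.0]
contact_force: [1.6, 1.5, 0.1]
gripper_width: -0.004
```

Emit:
step_arm(rows=[-5.5,0.5,0,0,0])

```text
t: 18.6
eef_pos: [0.5199, 0.0221, 0.1054]
tool_rot: [0.0, 0.998, 0.06, 0.0]
contact_force: [3.0, -0.5, 0.2]
gripper_width: 0.001
```

Emit:
step_arm(rows=[-5,1,0,0,0])

```text
t: 18.7
eef_pos: [0.5148, 0.0232, 0.1054]
tool_rot: [0.0, 0.998, 0.06, 0.0]
contact_force: [2.6, -0.0, 0.2]
gripper_width: 0.0
```

```bash
python3 look.py l;  python3 - <<'E'
from h import *
p,d=bot.read_camera("top");C=w2f(cloud("top",d).reshape(-1,3));
for y in range(5,180,10):
    s=C[(abs(C[:,0])<10)&(abs(C[:,1]-y)<5)&(C[:,2]>50)]
    if len(s):print(y,len(s),np.median(s[:,2]).round(1),end='; ')
E
```

```text
18.7 [0.51478372 0.02318363 0.1053885 ] [[-13.54276347  74.52516263 105.38850268]] [ 2.6396595  -0.02233181  0.21478747]
15 7 450.2; 25 36 459.5; 35 45 458.7; 45 57 463.4; 55 62 468.2; 65 64 470.9; 75 68 472.7; 85 60 474.4; 95 70 488.3; 105 70 494.1; 115 57 498.9; 125 12 501.9;
```

View pics/l_scene.png

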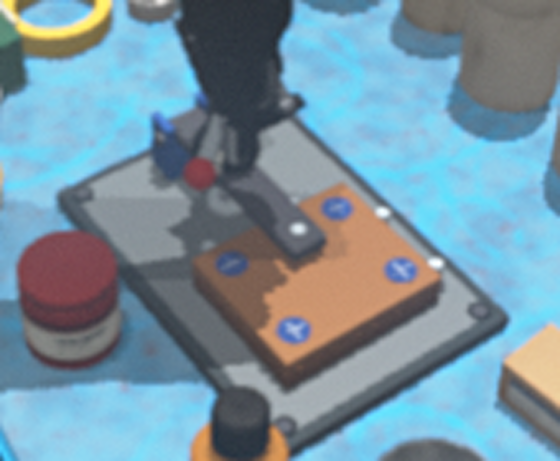

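View pics/l_top.png

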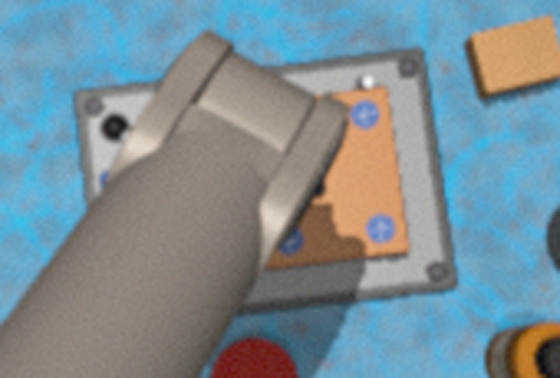

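```bash
cat > st.py <<'E'
from h import *
p,d=bot.read_camera("scene");C=w2f(cloud("scene",d).reshape(-1,3))
S=C[(abs(C[:,0])<12)&(C[:,1]>15)&(C[:,1]<75)&(C[:,2]>50)&(C[:,2]<95)]
k=np.polyfit(S[:,1],S[:,2],1);r=S[:,2]-np.polyval(k,S[:,1]);S=S[abs(r)<4];k=np.polyfit(S[:,1],S[:,2],1)
print("strap slope",k[0],"z at 25:",np.polyval(k,25),len(S))
E
python3 st.py; python3 - <<'E'
from h import *
for z in (.116,.119):
    f=w2f(ray_z("scene",[[310.7,212.5]],z))[0]-[0,115,0];g=w2f(ray_z("top",[[284.6,188.6]],z))[0]-[0,115,0]
    print(f,np.arctan2(-f[1],f[0]),g,np.arctan2(g[1],-g[0]))
E
```

```text
strap slope -0.027622255768363965 z at 25: 63.89569060687563 177
[-52.6115715  -51.57833957 116.        ] 2.366110978829511 [ 52.74504343  48.32020031 116.        ] 2.3999485932697437
[-54.21421737 -54.12451153 119.        ] 2.3570225027097504 [ 52.27939034  48.08835283 119.        ] 2.3979270632539067
```

Emit:
step_arm(rows=[-5.5,1.5,0,0,0])

```text
t: 19.0
eef_pos: [0.5107, 0.0245, 0.1055]
tool_rot: [0.0, 0.998, 0.06, 0.001]
contact_force: [3.5, -0.7, -0.8]
gripper_width: 0.001
```

Emit:
step_arm(rows=[-5,2.5,0,0,0])

```text
t: 19.1
eef_pos: [0.5056, 0.027, 0.1057]
tool_rot: [0.001, 0.998, 0.06, 0.001]
contact_force: [5.3, -1.5, 0.0]
gripper_width: 0.0
```

Emit:
step_arm(rows=[-4.5,2.5,0,0,0])

```text
t: 19.2
eef_pos: [0.5013, 0.0294, 0.1058]
tool_rot: [0.001, 0.998, 0.06, 0.002]
contact_force: [4.4, -1.7, 0.4]
gripper_width: -0.004
```

```bash
python3 st.py; python3 look.py m;  python3 - <<'E'
from h import *
p,d=bot.read_camera("scene");cv2.imwrite("pics/m_zoom.png",cv2.resize(p[180:250,285:355,::-1],None,fx=8,fy=8,interpolation=cv2.INTER_CUBIC))
E
```

```text
strap slope -0.01628109548640506 z at 25: 63.65440226499814 174
19.25 [0.50043909 0.0298694  0.10566044] [[-26.98970762  82.87066486 105.66044041]] [ 3.44981347 -2.14358077  1.83850605]
```

View pics/m_zoom.png

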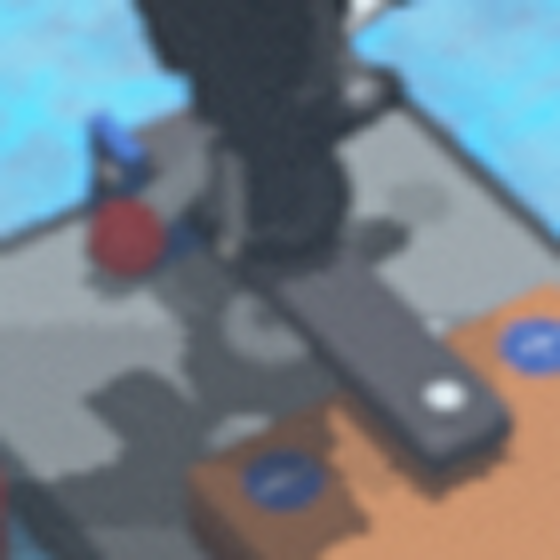

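View pics/m_top.png

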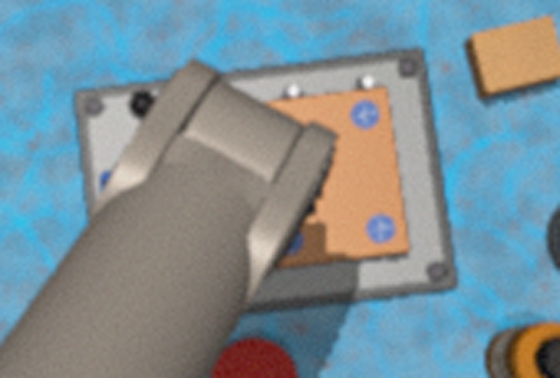

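Emit:
step_arm(rows=[5,-3,0,0,0,5,-4,0,0,0,0,0,20,0,0,0,0,40,0,0,0,0,40,0,0,-40,5,20,0,0,-40,10,0,0,0,-10,10,0,0,0,0,0,0,0,0])

```text
t: 20.3
eef_pos: [0.4267, 0.0479, 0.2252]
tool_rot: [-0.001, 0.998, 0.062, -0.001]
contact_force: [0.4, -0.5, -0.1]
gripper_width: 0.002
```

```bash
python3 st.py; python3 look.py n;  python3 - <<'E'
from h import *
p,d=bot.read_camera("wrist");cv2.imwrite("pics/n_wrist.png",p[:,:,::-1])
E
```

```text
strap slope -0.008135693712310392 z at 25: 63.113986954355624 175
20.35 [0.4280097  0.04745807 0.22563044] [[-96.81093109 108.95466422 225.63044322]] [ 0.67707422 -0.49917093 -0.3744294 ]
```

View pics/n_wrist.png

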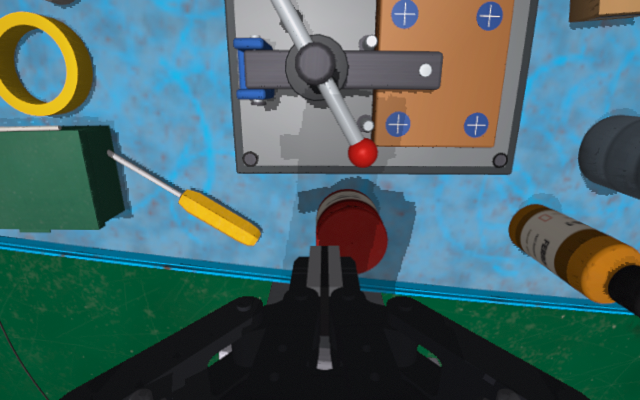

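View pics/n_top.png

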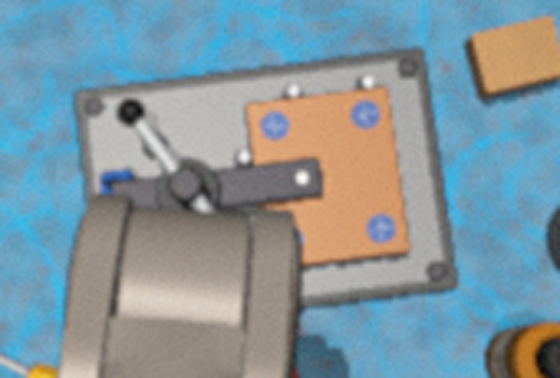

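```bash
python3 - <<'E'
from h import *
p,d=bot.read_camera("wrist");cv2.imwrite("pics/n_z.png",cv2.resize(p[10:175,250:400,::-1],None,fx=3.6,fy=3.6,interpolation=cv2.INTER_CUBIC))
C=w2f(cloud("wrist",d).reshape(-1,3)).reshape(400,640,3)
print("red",C[153,363],"hub",C[62,315],C[70,290],C[80,300])
b=w2f(ray_z("wrist",[[363,153],[315,62],[284,8]],.118))-[0,115,0];print(b)
E
```

```text
red [-61.60731701  77.90316037 127.39105355] hub [-9.67244533e-03  1.12157348e+02  1.33892933e+02] [ -2.02238864 133.67207501  80.49550527] [ -9.81239537 125.67438938  81.15525319]
[[-63.3128799  -38.22655842 118.        ]
 [  1.19495453  -2.48802173 118.        ]
 [ 35.74101177  18.15695413 118.        ]]
```

View pics/n_z.png

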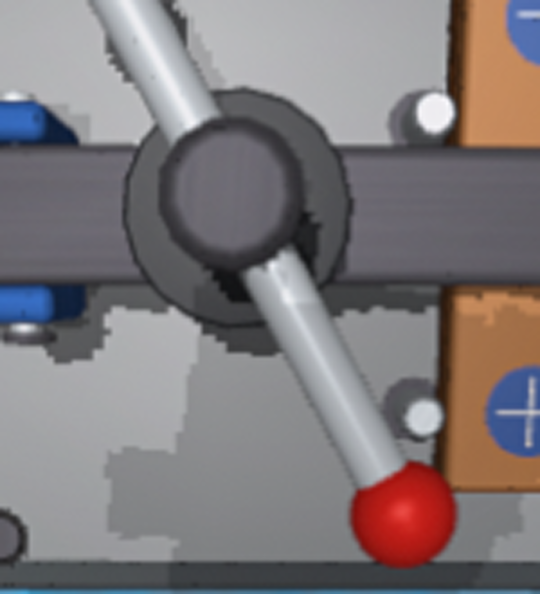

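```bash
python3 - <<'E'
from h import *
def pos(a,r=45): return f2w([[r*np.cos(a),115+r*np.sin(a),0]])[0,:2]*1000
pr=np.round(pos(-1.85));print(pr,bot.get_obs()['eef_pos'])
for i in range(1,16):
    a=-1.85-.12*i
    q=np.round(pos(a)*2)/2; print(i,round(a,2),q-pr, end=' | '); pr=q
E
```

```text
[516.  21.] [0.42942804 0.04545536 0.22597721]
1 -1.97 [-5.   0.5] | 2 -2.09 [-5.  2.] | 3 -2.21 [-5.   2.5] | 4 -2.33 [-4.5  3. ] | 5 -2.45 [-4.   3.5] | 6 -2.57 [-4.  4.] | 7 -2.69 [-3.  4.] | 8 -2.81 [-2.5  5. ] | 9 -2.93 [-2.  5.] | 10 -3.05 [-1.5  5. ] | 11 -3.17 [-1.   5.5] | 12 -3.29 [0.  5.5] | 13 -3.41 [0.5 5. ] | 14 -3.53 [1.  5.5] | 15 -3.65 [2. 5.] |
```

Emit:
step_arm(rows=[30,-8,0,0,0,30,-8,0,0,0,26,-8,0,0,0,0,0,0,0,0,0,0,-40,0,0,0,0,-40,0,0,0,0,-20,0,0,0,0,0,0,0])

```text
t: 21.35
eef_pos: [0.5067, 0.0229, 0.1237]
tool_rot: [0.002, 0.998, 0.059, -0.002]
contact_force: [-0.6, -0.6, -0.3]
gripper_width: 0.001
```

Emit:
step_arm(rows=[7,-2,0,0,0,0,0,-12,0,0,0,0,-9,0,0,0,0,0,0,0])

```text
t: 21.75
eef_pos: [0.5155, 0.0221, 0.1046]
tool_rot: [0.001, 0.998, 0.06, 0.001]
contact_force: [0.4, -0.3, -0.9]
gripper_width: -0.004
```

Emit:
step_arm(rows=[-5,0.5,0,0,0,-5,2,0,0,0,-5,2.5,0,0,0,-4.5,3,0,0,0,-4,3.5,0,0,0,-4,4,0,0,0,-3,4,0,0,0,-2.5,5,0,0,0,-2,5,0,0,0,-1.5,5,0,0,0,0,0,0,0,0])

```text
t: 22.85
eef_pos: [0.4796, 0.0561, 0.1057]
tool_rot: [0.002, 0.998, 0.06, 0.002]
contact_force: [2.2, -3.8, 1.5]
gripper_width: -0.003
```

```bash
python3 look.py o;  python3 - <<'E'
from h import *
p,d=bot.read_camera("scene");cv2.imwrite("pics/o_zoom.png",cv2.resize(p[180:250,285:355,::-1],None,fx=8,fy=8,interpolation=cv2.INTER_CUBIC))
E
```

```text
22.85 [0.47961566 0.05609874 0.10573661] [[-44.54338628 111.39192424 105.73661406]] [ 2.20507271 -3.81751083  1.45951076]
```

View pics/o_zoom.png

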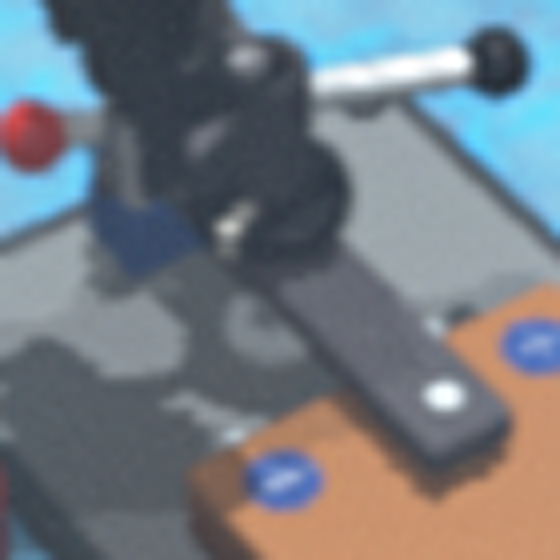

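View pics/o_top.png

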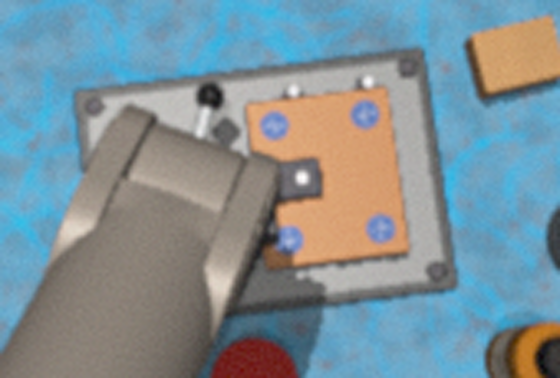

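```bash
python3 - <<'E'
from h import *
Z=lambda x,y:[285+(x+.5)/8-.5,180+(y+.5)/8-.5]
l=w2f(ray_z("scene",[Z(222,240),Z(250,208),Z(232,225)],.0815))-[0,115,0];print(l,np.arctan2(-l[:,1],l[:,0]))
r=w2f(ray_z("scene",[Z(32,135),Z(497,62)],.116))-[0,115,0];print(r,np.arctan2(-r[:,1],r[:,0]))
E
```

```text
[[-25.35511696 -16.17367434  81.5       ]
 [-10.54042434  -9.56402283  81.5       ]
 [-19.22108201 -12.53564916  81.5       ]] [2.57378061 2.4047228  2.56368484]
[[-65.50957435  24.55478228 116.        ]
 [ 67.67860485 -30.27176096 116.        ]] [-2.78297333  0.42059551]
```

Emit:
step_arm(rows=[-1,5.5,0,0,0,0,5.5,0,0,0,0.5,5,0,0,0,1,5.5,0,0,0,0,0,0,0,0])

```text
t: 23.5
eef_pos: [0.4792, 0.0781, 0.105]
tool_rot: [0.001, 0.998, 0.06, 0.0]
contact_force: [-0.6, -3.4, 0.4]
gripper_width: -0.002
```

```bash
python3 look.py q;  python3 - <<'E'
from h import *
p,d=bot.read_camera("scene");cv2.imwrite("pics/q_zoom.png",cv2.resize(p[170:240,275:345,::-1],None,fx=8,fy=8,interpolation=cv2.INTER_CUBIC))
E
```

```text
23.5 [0.47918028 0.07808623 0.10501081] [[-42.35878396 133.27494379 105.01081479]] [-0.64308386 -3.39279685  0.43288477]
```

View pics/q_zoom.png

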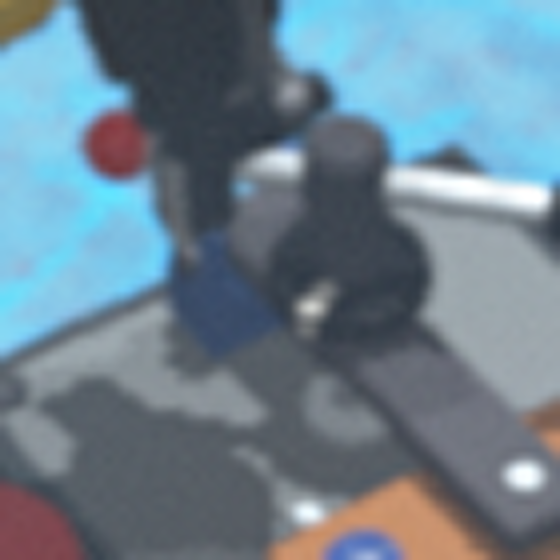

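```bash
python3 - <<'E'
from h import *
Z=lambda x,y:[275+(x+.5)/8-.5,170+(y+.5)/8-.5]
l=w2f(ray_z("scene",[Z(304,320),Z(330,288),Z(314,304)],.0815))-[0,115,0];print(l,np.arctan2(-l[:,1],l[:,0]))
r=w2f(ray_z("scene",[Z(117,145),Z(565,215)],.116))-[0,115,0];print(r,np.arctan2(-r[:,1],r[:,0])%(2*np.pi))
E
```

```text
[[-24.85989524 -16.5271776   81.5       ]
 [-10.54042434  -9.56402283  81.5       ]
 [-18.47867847 -12.52876229  81.5       ]] [2.55487457 2.4047228  2.54577679]
[[-47.66444541  50.46408307 116.        ]
 [ 44.94215875 -54.34711344 116.        ]] [3.95551339 0.87983915]
```

Emit:
step_arm(rows=[1,3.5,0,0,0,0,0,0,0,0,-1,-6,0,0,0,-4,-8,0,0,0,0,0,25,0,0,0,0,45,0,0,0,0,45,0,0,-25,-25,10,0,0,-25,-25,0,0,0,0,-20,0,0,0,0,0,0,0,0])

```text
t: 24.75
eef_pos: [0.4252, -0.0033, 0.2302]
tool_rot: [-0.001, 0.998, 0.06, 0.001]
contact_force: [-0.3, 0.1, -0.0]
gripper_width: 0.0
```

```bash
python3 look.py r;  python3 st.py; python3 - <<'E'
from h import *
p,d=bot.read_camera("scene");cv2.imwrite("pics/r_zoom.png",cv2.resize(p[170:240,275:345,::-1],None,fx=8,fy=8,interpolation=cv2.INTER_CUBIC))
p,d=bot.read_camera("wrist");cv2.imwrite("pics/r_wrist.png",p[:,:,::-1])
E
```

```text
24.75 [ 0.42524783 -0.00333097  0.2301873 ] [[-105.59794545   58.85533262  230.18729962]] [-0.31817234  0.09496516 -0.01544695]
strap slope 0.00013608416957798064 z at 25: 63.24787712277845 181
```

View pics/r_zoom.png

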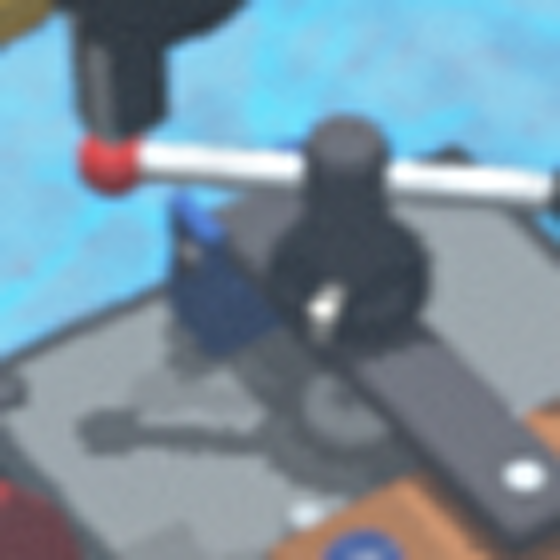

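View pics/r_top.png

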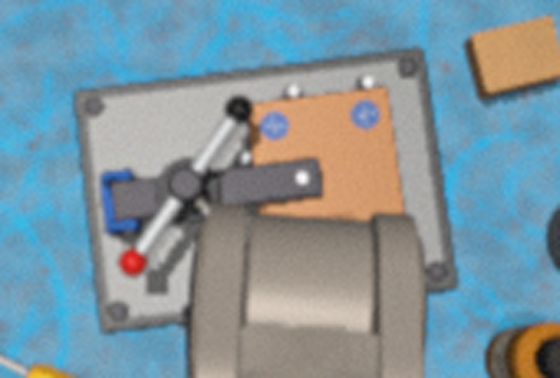

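View pics/r_wrist.png

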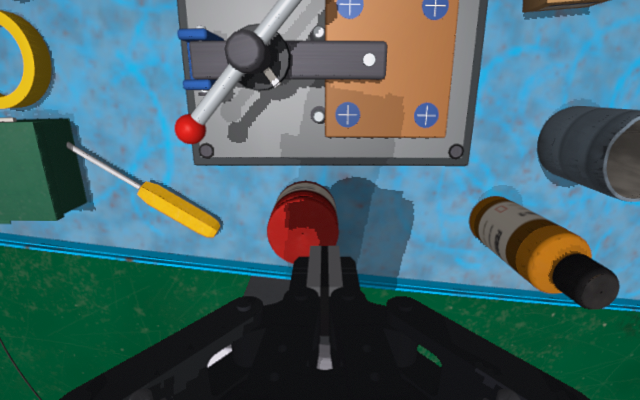

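```bash
python3 - <<'E'
from h import *
p=cv2.imread("pics/r_wrist.png");cv2.imwrite("pics/r_z.png",cv2.resize(p[20:100,200:310],None,fx=6,fy=6,interpolation=cv2.INTER_CUBIC))
E
```

```text
(no output)
```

View pics/r_z.png

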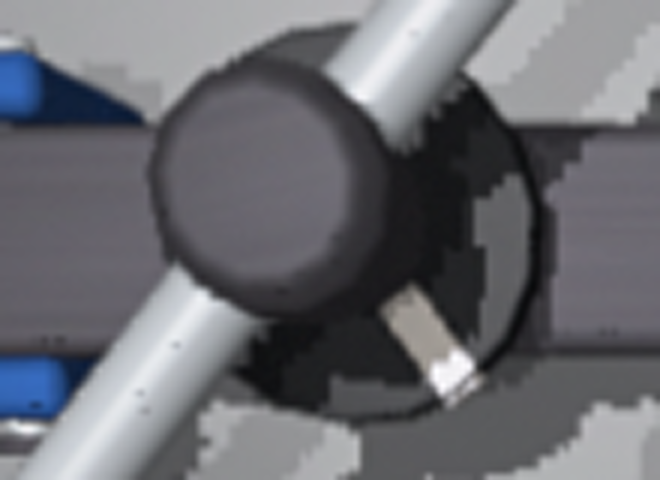

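```bash
python3 - <<'E'
from h import *
Z=lambda x,y:[200+(x+.5)/6-.5,20+(y+.5)/6-.5]
l=w2f(ray_z("wrist",[Z(397,295),Z(460,385)],.0825));v=l[1]-l[0];la=np.arctan2(-v[1],v[0])
r=w2f(ray_z("wrist",[[190,128],[292,3]],.116));b=r[0]-r[1];ba=np.arctan2(-b[1],b[0])%(2*np.pi)
print(l,r,la,ba,np.degrees(ba-la))
p,d=bot.read_camera("wrist");C=w2f(cloud("wrist",d).reshape(-1,3)).reshape(400,640,3)
m=(abs(C[...,2]-44)<3)&(p[...,0].astype(int)-p[...,2]>50)&(abs(C[...,0])<80)&(C[...,1]<62)&(C[...,1]>-80)
P=C[m];print(np.percentile(P,[1,99],axis=0),cv2.minAreaRect(P[:,:2].astype(np.float32)))
p,d=bot.read_camera("scene");C=w2f(cloud("scene",d).reshape(-1,3))
for n,(lo,hi) in dict(low=(16,22),mid=(26,32),top=(36,42)).items():
    s=C[(C[:,2]>lo)&(C[:,2]<hi)&(abs(C[:,0])<60)&(C[:,1]<-45)&(C[:,1]>-75)];print(n,len(s),np.percentile(s[:,1],[5,50,95]))
E
```

```text
[[ -9.474935   106.54909261  82.5       ]
 [-21.2570915   98.40269187  82.5       ]] [[-53.5685579  161.18512735 116.        ]
 [ 31.60165586  81.12101977 116.        ]] 2.5366493475211565 3.8960984350768215 77.89069517985033
[[-69.15781464 -59.53748802  41.98056469]
 [ 49.79724908  56.69568449  45.61974431]] ((-9.295730590820312, -1.71337890625), (122.62104797363281, 118.83458709716797), 0.062371402978897095)
low 78 [-63.33683103 -61.59973391 -59.85806128]
mid 76 [-62.822452   -61.31195191 -59.26043198]
top 136 [-62.63324587 -59.8574664  -46.83336667]
```

```bash
python3 - <<'E'
from h import *
k=170/560
T=lambda x,y:[250+(x+.5)*k-.5,150+(y+.5)*k-.5]
Z=lambda x,y:[275+(x+.5)/8-.5,170+(y+.5)/8-.5]
for z in(.113,.117):
  for c,pts in (("top",[T(133,262),T(237,108)]),("scene",[Z(108,162),Z(570,187)])):
    r=w2f(ray_z(c,pts,z));b=r[0]-r[1];print(c,r.round(1).tolist(),np.arctan2(-b[1],b[0])%(2*np.pi),np.arctan2(-(r[0][1]-115),r[0][0])%(2*np.pi))
E
```

```text
top [[-52.1, 162.0, 113.0], [56.9, 67.1, 113.0]] 3.857644029443175 3.875249975071946
scene [[-52.4, 163.4, 113.0], [55.7, 72.3, 113.0]] 3.84210639220697 3.8872617238466995
top [[-52.3, 161.7, 117.0], [56.3, 67.2, 117.0]] 3.8576440294431755 3.870093272112565
scene [[-54.5, 159.5, 117.0], [53.0, 68.8, 117.0]] 3.8421063922069685 3.8257427918865847
```

Emit:
step_arm(rows=[17,20,0,0,0,17,25,0,0,0,16,25,0,0,0,0,0,0,0,0,0,0,-45,0,0,0,0,-45,0,0,0,0,-25,0,0,0,0,-10,0,0,0,0,0,0,0])

```text
t: 26.0
eef_pos: [0.4755, 0.0666, 0.1046]
tool_rot: [0.002, 0.998, 0.06, 0.0]
contact_force: [0.2, -0.3, 0.0]
gripper_width: -0.001
```

Emit:
step_arm(rows=[2.5,7,0,0,0,2.5,7,0,0,0,2,4.5,0,0,0,2,4.5,0,0,0,0,0,0,0,0])

```text
t: 26.5
eef_pos: [0.4854, 0.0911, 0.1058]
tool_rot: [0.001, 0.998, 0.061, 0.002]
contact_force: [-1.7, -3.6, 0.3]
gripper_width: -0.0
```

```bash
python3 look.py s; python3 - <<'E'
from h import *
p,d=bot.read_camera("scene");cv2.imwrite("pics/s_zoom.png",cv2.resize(p[170:240,275:345,::-1],None,fx=8,fy=8,interpolation=cv2.INTER_CUBIC))
E
```

```text
26.5 [0.48541521 0.09106295 0.10583306] [[-34.62372425 145.4173646  105.83306122]] [-1.68382627 -3.58557316  0.33158882]
```

View pics/s_zoom.png

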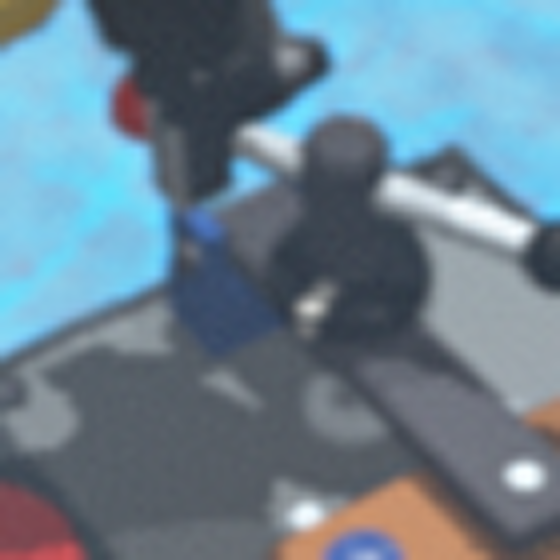

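Emit:
step_arm(rows=[-2,-4,0,0,0,-4,-8,0,0,0,0,0,0,0,0])

```text
t: 26.95
eef_pos: [0.4786, 0.0773, 0.1055]
tool_rot: [0.001, 0.998, 0.059, 0.001]
contact_force: [-1.0, -0.6, -0.3]
gripper_width: -0.003
```

```bash
python3 - <<'E'
from h import *
p,d=bot.read_camera("scene");cv2.imwrite("pics/t_zoom.png",cv2.resize(p[170:240,275:355,::-1],None,fx=8,fy=8,interpolation=cv2.INTER_CUBIC))
Z=lambda x,y:[275+(x+.5)/8-.5,170+(y+.5)/8-.5]
print(bot.get_obs()['eef_pos'])
for q in ((565,215),(570,187),(560,258)):
    r=w2f(ray_z("scene",[Z(*q)],.116))[0]-[0,115,0];print(q,r,np.arctan2(r[1],-r[0])%(2*np.pi))
E
```

```text
[0.47892224 0.07789957 0.10550835]
(565, 215) [ 44.94215875 -54.34711344 116.        ] 4.021431803333693
(570, 187) [ 53.64287772 -45.30653539 116.        ] 3.8429407719599196
(560, 258) [ 32.5029091  -68.40400778 116.        ] 4.268809381710858
```

View pics/t_zoom.png

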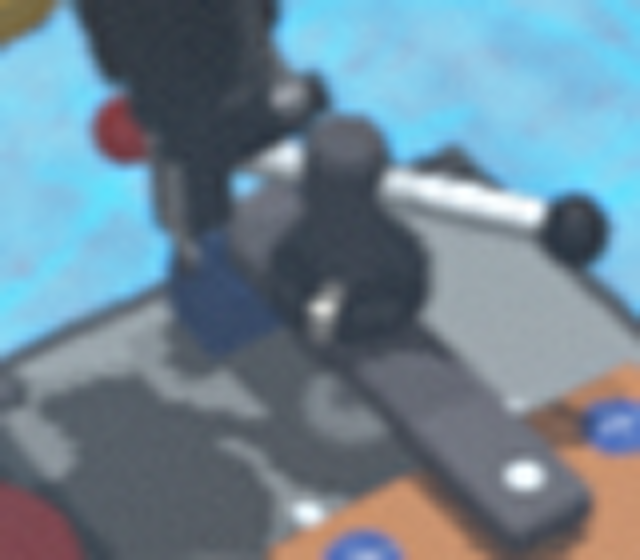

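Emit:
step_arm(rows=[-2,-5,0,0,0,0,0,25,0,0,0,0,45,0,0,0,0,45,0,0,-25,-30,10,0,0,-25,-30,0,0,0,0,-20,0,0,0,0,0,0,0,0])

```text
t: 27.8
eef_pos: [0.4263, -0.0077, 0.2303]
tool_rot: [-0.001, 0.998, 0.059, 0.001]
contact_force: [0.5, 0.5, -0.3]
gripper_width: -0.002
```

```bash
python3 look.py u; python3 - <<'E'
from h import *
p,d=bot.read_camera("wrist");cv2.imwrite("pics/u_wrist.png",p[:,:,::-1]);cv2.imwrite("pics/u_z.png",cv2.resize(p[0:160,160:340,::-1],None,fx=4,fy=4,interpolation=cv2.INTER_CUBIC))
E
```

```text
27.8 [ 0.42633211 -0.00772385  0.23027997] [[-105.04419757   54.36463047  230.27996603]] [ 0.54855657  0.49336679 -0.32271647]
```

View pics/u_z.png

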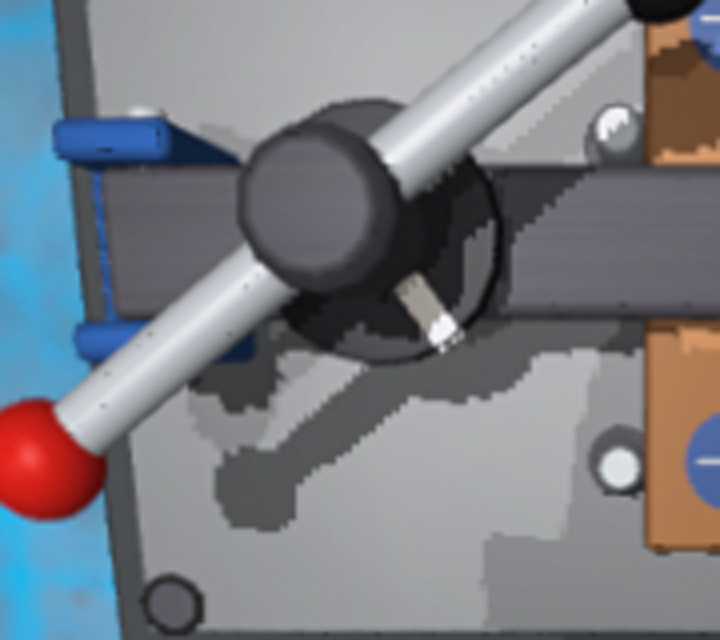

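View pics/u_top.png

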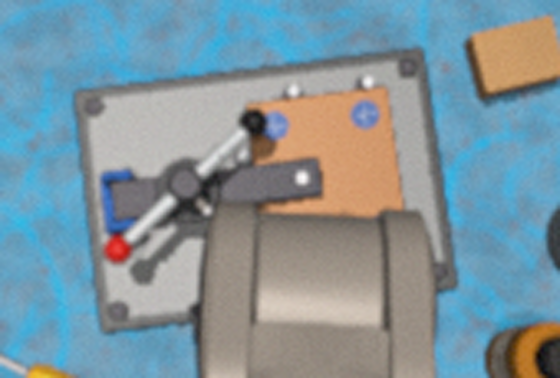

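```bash
python3 - <<'E'
from h import *
W=lambda x,y:[160+(x+.5)/4-.5,(y+.5)/4-.5]
l=w2f(ray_z("wrist",[W(405,285),W(448,340)],.0825));v=l[1]-l[0];la=np.arctan2(-v[1],v[0])
r=w2f(ray_z("wrist",[W(45,458),W(600,20)],.116));b=r[0]-r[1];ba=np.arctan2(-b[1],b[0])%(2*np.pi)
print(la,ba,np.degrees(ba-la),r)
k=170/560;T=lambda x,y:[250+(x+.5)*k-.5,150+(y+.5)*k-.5]
r=w2f(ray_z("top",[T(117,249),T(253,122)],.116));b=r[0]-r[1];print(np.arctan2(-b[1],b[0])%(2*np.pi))
p,d=bot.read_camera("wrist");C=w2f(cloud("wrist",d).reshape(-1,3)).reshape(400,640,3)
m=(abs(C[...,2]-44)<3)&(p[...,0].astype(int)-p[...,2]>50)&(abs(C[...,0])<80)&(C[...,1]<62)&(C[...,1]>-80)
print(np.percentile(C[m],[1,99],axis=0))
E
```

```text
2.4838677901673476 4.1038420764272985 92.81768952241305 [[-42.49528287 171.01896113 116.        ]
 [ 31.18675366  65.2691574  116.        ]]
4.084102635763167
[[-68.81270448 -59.54300003  42.01482407]
 [ 50.35018289  56.8134847   45.64617054]]
```

```bash
python3 - <<'E'
from station import bot
print(bot.hand_in())
E
```

```text
the job is handed in; nothing more can be done
None
```

I squared the three blanks, clamped them, turned the T-bar a quarter turn past the bite, and handed the job in at about 28 s. No verdict is reported.

**Squaring:** I pushed the stack home against the side pins, then the back pins, and tapped it once more toward the side pins. Each push ended in a hard stop with the force rising. The last check shows the top blank's free edges at about -69 and -60 mm (target -70 and -60). After clamping, the scene camera put the -y edges of the two lower blanks at about -61.5 mm, inside the 3 mm limit.

**Lower blanks in x:** their free x edges are hidden under the top blank. I checked those only by the hard stop against the back pins and by seeing nothing stick out.

**Clamping:** pushing the bar clockwise, the force rose from about 1.7 N to 4–5 N at roughly 2.5 rad, and the strap ended level. I stopped short once, at about 76° past the white line, because the bar sits back a little when released. I then pushed it on.

**Final angle:** the bar stands about 93° past the line by the wrist camera. The top camera gives about 88–92°, depending on which reading of the collar line is used.

**Bystanders and arm:** the arm ended clear of everything. The bystanders visible in the pictures looked unmoved, but I did not measure their positions again. I also did not measure the strap's clamping force directly.

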